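# Turn the griddle plate, clamp it in the table grill and lay out the bread

## Robot

A 6-joint arm with a two-finger parallel gripper is mounted at the origin on the work surface. World frame = base frame: x ahead of the robot, y to its left, z up, the work surface at z = 0. Lengths are in mm, angles in rad, forces in N, time in s.
With the tool pointing down it reaches from about 275 to 750 mm from the base axis. Payload 10.2 kg.
Tool frame: the origin (TCP) lies at the very end of the fingers, on their centre line; the grasp point (between the pads) lies 19 mm behind it; z points along the fingers, y is the line along which they close (so a half turn about z gives the same grasp; the last joint's range is limited). The gripper opens to 85 mm and grips with 20 to 120 N. Pads are 22 mm wide; open, the fingers measure 114 mm over their backs; the gripper's body (76 mm by 85 mm) begins 54 mm behind the grasp point. The pads swing forward as they close: fully open they stand 13 mm farther back than shut.
Start: joints at [0.957, 0.313, 1.498, -0, 1.331, -0.223], TCP at [200, 485.418, 231.294] pointing down, gripper open.
Joint ranges: [-2.94, 2.94], [-0.97, 2.17], [0.19, 2.56], [-1.23, 4.37], [0.02, 3.11], [-2.88, 2.88]. Speed limits (rad/s): [2.39, 2.39, 3.01, 3.14, 3.14, 3.14].

## Interface

Orientations are given as a unit quaternion [w, x, y, z].
In Python, from rig import ctrl gives the robot as it stands.
- The arm moves only by the shell command python3 -m inch 'ROWS' [OPENING] [FORCE]. ROWS is text: rows parted by semicolons, each of 6 numbers parted by spaces: the shift along the tool's x, y, z in mm, then the turn, a rotation vector about the tool's x, y, z in units of 6 degrees (1.0 is 6 degrees). A call has exactly 10 rows; each row shifts and turns the commanded pose from where the row before left it, along the tool's axes as they then stand; what a row does not reach is not made up. A row lasts 1/12 s, in which the tool goes at most 41.7 mm and 7.16 degrees, less where a joint would pass 70% of its speed; a pose out of reach is approached as far as the arm can. A call with a gripper value outside its range is refused whole. OPENING is the opening, from 0 (shut) to 1 (fully open), set as the call begins (- or left out, the last holds). The fingers move at their own pace and stop on an object; FORCE is the grip in N (left out, the last holds). Time passes only in rows, so rows that do not move let the fingers close, or fill a call up. It gives the time, the measured TCP pose, the force, the opening and the grip force at its end, in the units of the state.
- ctrl.sense(): the state, without advancing time (a new reading comes with each control period).
- ctrl.capture(name): name is "side" or "top" or "wrist"; returns a dict with "image" (400x640x3 uint8, red, green, blue), "intrinsics" (3x3 intrinsics, pixels), "rvec" (rotation vector, rad) and "tvec" (3), from world to camera coordinates, as OpenCV has them. Camera axes: x right, y down, z forward; pixel columns grow to the right and rows downward; lengths in mm; the calibration is good to about 2 mm. A picture is of the moment at which its call begins. There is no depth.
- ctrl.finish_job(): hands the job in; it is judged then, once.
The state is a dict: "time_s": time; "joints": joint angles; "dq": joint speeds; "tau": joint torques, N m; "eef_pos": TCP position; "ee_rot": TCP orientation; "force": force on the tool from outside, world axes, zero at the start; "wrist_torque": the same for the moment, N m; "grip_width": opening from 0.0 (shut) to 1.0 (fully open); "grip_force": force on a finger pad.
Only numpy, scipy, OpenCV 4.12 (cv2) and the standard library are available. Lean on these libraries where they do the work, as an engineer would, in place of code of your own. Each camera call takes 0.05 s, during which the arm holds its last target. There are 200 camera calls.

## Task

The reversible griddle plate lies ribbed side up on the countertop shelf: slide it out past the shelf's front edge so that you can get under it, turn it over and lay it in the bed of the table grill, flat side up and against the stop. Then press the grill's raised clamp lever down until the catch holds it, and after that lay every slice of bread from the bread board flat on the plate, side by side, not on top of one another. Do not knock over the peanut-butter jar, the jam jar or the salt pot.

Things in the scene. Friction and masses are not known exactly. Their poses are not given: they have to be found in the camera images.
- shelf: Low wooden shelf, fixed. Board 220 mm deep (x), 340 wide (y), 18 thick, top 130 mm above the counter, no rim. Side panels under it at y = +-155 mm, x = -55 to 105 mm; nothing stands under the front 55 mm. Origin: under the middle of the board, at counter height. -x is the front, towards the robot: front edge at x = -110 mm.
- griddle_plate: Dark cast griddle plate, 120 mm (x) by 200 (y), 8 thick, about 0.45 kg. Origin: centre, mid-thickness. +z face: eight 3 mm high ribs along x from -35 to 35 mm; the 25 mm along the long edges (x = +-60) are smooth, to grip across the 8 mm. -z face: flat. Starts ribbed face up, wholly on the shelf, -x edge to the shelf's front (within 0.15 rad), rear edge 25 mm or more off the shelf's rear.
- grill: Steel table grill, fixed, front (-x) to the robot. Origin at counter height. Flat bed 70 mm high, open in front, from x = -45 to the rear stop at x = 43 mm (front of a housing 100 mm high). 8 mm high rails, inner faces at y = +-108 mm, guide the plate's ends. The laid plate's front edge overhangs the grill by 35 mm. A post 107 mm high (22 x 16 mm) at x = -4, y = 152 mm has the lever's catch.
- grill_bed (a point): Where the plate's origin belongs, in the bed of the grill with its flat side up: grill frame (-20, 0, 77) mm; axes as the grill's. The plate may lie either long edge to the front.
- clamp (a joint): Clamp lever angle (rad): 0 raised 45 degrees, 0.785 down, level. Axis along the grill's y through grill point (106, 122, 90) mm; it reaches to the front beside the plate's +y end. Sprung up; a ball catch snaps over at 0.73 and holds it at its stop. Takes 2 to 5 N at the tip, 8 to 13 N at the catch. Down, its toe (62 to 82 mm from the axis) covers the plate's rear corner by 14 mm.
- clamp_tip (a point): Top of the black grip pad (36 x 26 x 14 mm) at the free end of the clamp lever, 165 mm from the pivot and 8 mm above the lever's centre line: when down it is 98 mm above the counter. Press here from above.
- bread_board: Wooden bread board, fixed, 210 (x) x 120 (y) x 10 mm. Origin: centre of its underside.
- slice0: Slice of baguette, an oval 58 mm (x) by 40 mm (y) with half-round ends, 16 mm thick, about 30 g, rigid. Origin: centre of its underside. Two to four such slices are there; the absent ones read None.
- slice1: Slice of baguette, an oval 58 mm (x) by 40 mm (y) with half-round ends, 16 mm thick, about 30 g, rigid. Origin: centre of its underside. Two to four such slices are there; the absent ones read None.
- slice2: Slice of baguette, an oval 58 mm (x) by 40 mm (y) with half-round ends, 16 mm thick, about 30 g, rigid. Origin: centre of its underside. Two to four such slices are there; the absent ones read None.
- slice3: Slice of baguette, an oval 58 mm (x) by 40 mm (y) with half-round ends, 16 mm thick, about 30 g, rigid. Origin: centre of its underside. Two to four such slices are there; the absent ones read None.
- peanut_jar: Peanut-butter jar, 66 mm across, 110 mm high, at the shelf's +y end, on its board; it stays standing
- jam_jar: Jam jar, 64 mm across, 85 mm high; it stays standing
- salt_pot: Glass salt pot, 38 mm across, 75 mm high; it stays standing

How it is judged:
By the outcome, as a careful person would: the job done as asked, in the order asked, and still so for the second after the job is handed in, with the robot touching nothing.
Of slice0, slice1, slice2, slice3 only 2 to 4 are there at a start; the rules pass over those that are not, and their reading is None.
At some moment in a run one of slice0, slice1, slice2, slice3 may be knocked a few centimetres aside while the robot is not near it.
It also fails if it takes over 210 s, if anything falls off the work surface, if the arm or the gripper's body presses on something with over 40 N, if the wrist force passes 120 N, or if a joint passes its speed limit or range.

## Working session

There is one attempt and no reset: what is moved stays moved. The work goes in short steps, Python scripts to look and compute and a shell command to move; the robot and the scene stay as the last step left them, time stands still between calls to the robot, and variables do not carry over. Pictures are saved under pics/ and viewed, at most 14 in all, crops included, and the job is handed in when it is done.

```bash
ls; mkdir -p pics
python3 - <<'E'
from rig import ctrl
import cv2,pickle
s=ctrl.sense();print(s)
for n in("top","side"):
    c=ctrl.capture(n);cv2.imwrite(f"pics/{n}0.png",c["image"][:,:,::-1]);pickle.dump(c,open(f"{n}0.pkl","wb"));print(n,c["intrinsics"],c["rvec"],c["tvec"])
E
```

```text
pics
{'time_s': 0.0, 'joints': array([ 9.56626228e-01,  3.13449131e-01,  1.49841414e+00, -2.32350013e-05,
        1.33102502e+00, -2.23392108e-01]), 'dq': array([-8.95584194e-04, -4.13026733e-04,  8.26479345e-06,  9.45004854e-04,
       -1.27647463e-03,  1.23246302e-04]), 'tau': array([ 1.61810152e-03, -4.12257886e+01, -2.59748232e+01, -1.42800236e-04,
        4.04217106e-03,  1.59401247e-05]), 'eef_pos': array([199.83833129, 485.20211761, 230.74416571]), 'ee_rot': array([-2.53125332e-04,  1.94145389e-01,  9.80972552e-01, -5.96425954e-04]), 'force': array([0.33221125, 0.44822752, 0.65516525]), 'wrist_torque': array([-0.01635297, -0.04621149, -0.01223359]), 'grip_force': 0.0, 'grip_width': 1.0007275372533309}
top [[369.41981031   0.         320.46408396]
 [  0.         369.41981031 196.21996011]
 [  0.           0.           1.        ]] [ 2.11023599 -2.1522585   0.20918539] [ 48.0835804  620.89867366 915.27994481]
side [[473.98822785   0.         320.75424032]
 [  0.         473.98822785 202.83364433]
 [  0.           0.           1.        ]] [ 0.12132417 -2.72466498  1.42510641] [ 613.35236893  138.90463534 1195.60585897]
```

View pics/top0.png

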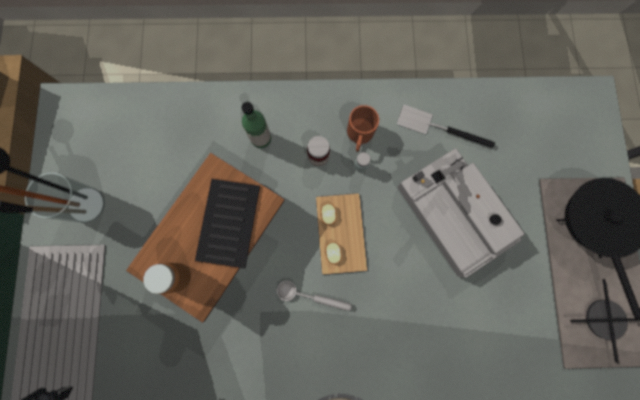

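View pics/side0.png

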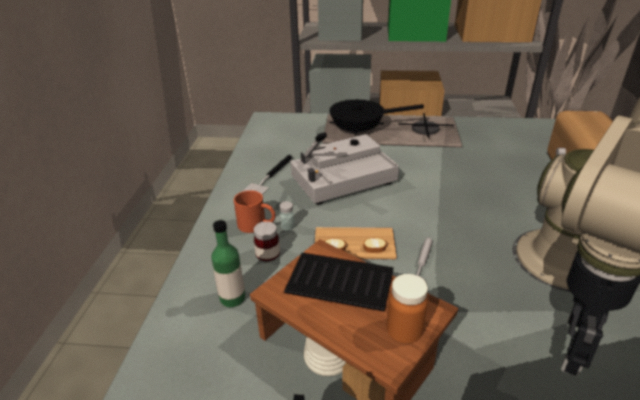

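Top view: shelf centred near (206,238), plate near (228,223), jar at (158,280), slices at (328,214) and (333,253), jam at (318,150), salt at (363,160), grill around (462,213). Only two slices show. Next I turn these into world positions.

```bash
cat > h.py <<'E'
import numpy as np,cv2,pickle
from scipy.spatial.transform import Rotation as R
def un(c,uv,z):
    "pixels -> world at height z"
    M=cv2.Rodrigues(c["rvec"])[0];t=np.ravel(c["tvec"])
    uv=np.atleast_2d(uv).astype(float);d=np.c_[uv,np.ones(len(uv))]@np.linalg.inv(c["intrinsics"]).T@M
    o=-M.T@t;return o+d*((z-o[2])/d[:,2])[:,None]
def pr(c,p):
    return cv2.projectPoints(np.atleast_2d(p).astype(float),c["rvec"],c["tvec"],c["intrinsics"],None)[0][:,0]
def snap(n,name):
    from rig import ctrl
    c=ctrl.capture(n);cv2.imwrite(f"pics/{name}.png",c["image"][:,:,::-1]);pickle.dump(c,open(f"{name}.pkl","wb"));return c
def load(n): return pickle.load(open(n+".pkl","rb"))
def tool(s=None):
    from rig import ctrl
    s=s or ctrl.sense();return s["eef_pos"],R.from_quat(np.roll(s["ee_rot"],-1))
def go(p,Rt=None):
    "shift in current tool axes to world p; turn rotvec in 6-degree units"
    q,r=tool();print("at",q.round(1),"shift",r.inv().apply(np.array(p)-q).round(1),end=" ")
    if Rt is not None: print("turn",np.round(np.degrees((r.inv()*Rt).as_rotvec())/6,2),end="")
    print()
E
python3 - <<'E'
from h import *
np.set_printoptions(suppress=True,precision=1)
c=load("top0")
def f(n,uv,z): print(n,un(c,uv,z)[:,:2].tolist())
f("shelf",[(213,155),(284,202),(204,320),(128,268)],130)
f("plate",[(212,179),(259,187),(245,267),(196,260)],138)
f("board",[(317,197),(361,194),(367,271),(322,275)],10)
f("slices",[(328,214),(333,253)],26)
f("jam",[(318,147)],85);f("salt",[(363,159)],75);f("pjar",[(158,279)],240)
f("grillhousing",[(460,150),(523,233)],100);f("bedfront",[(405,187),(466,274)],78)
d=c["image"][:,:,::-1]
a=cv2.resize(d[140:330,115:300],None,fx=4.0,fy=3.1579,interpolation=cv2.INTER_CUBIC)
a=cv2.resize(d[145:295,385:535],(600,600),interpolation=cv2.INTER_CUBIC);cv2.imwrite("pics/grill0.png",a)
a=cv2.resize(d[145:335,115:305],(570,570),interpolation=cv2.INTER_CUBIC);cv2.imwrite("pics/shelf0.png",a)
E
```

```text
shelf [[716.766922464519, 300.43500437615165], [595.6080480013857, 125.4349015190819], [326.1995025897314, 308.3667917116484], [446.3754961617662, 489.20907173675926]]
plate [[653.983716977548, 298.6435967662377], [632.1042465607867, 184.92585946902443], [443.0253274100836, 215.53743215652906], [461.37700665570105, 329.4227883489628]]
board [[628.3514250996552, 44.740712486186695], [634.5083522711067, -77.10609863139918], [425.51354155320513, -84.60366577062099], [417.6115067656578, 35.47176007562102]]
slices [[578.3516059519654, 16.100194239988213], [474.28248673546403, 5.428674548820126]]
jam [[747.617115261398, 39.98595474017946]]
salt [[715.9059118208193, -77.95805895293633]]
pjar [[422.9668096618124, 372.2240513822037]]
grillhousing [[728.3602015434874, -326.3746259614156], [511.5332547249761, -464.1213325493276]]
bedfront [[637.9872163779619, -183.3728712821083], [414.37929587884554, -321.61805154405624]]
```

View pics/grill0.png

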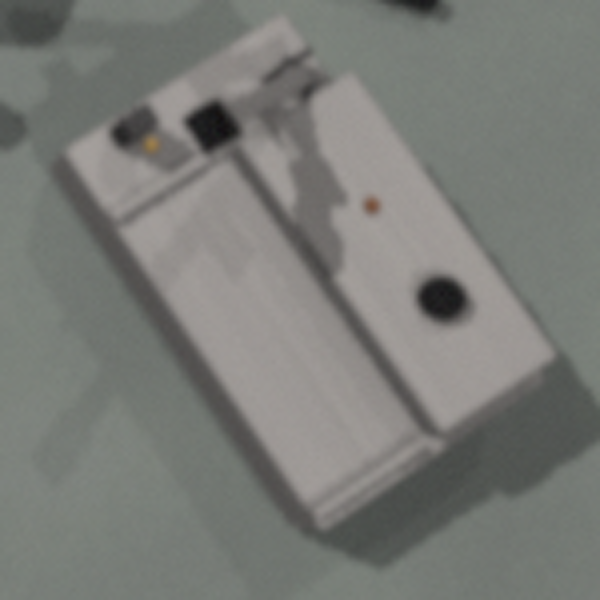

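View pics/shelf0.png

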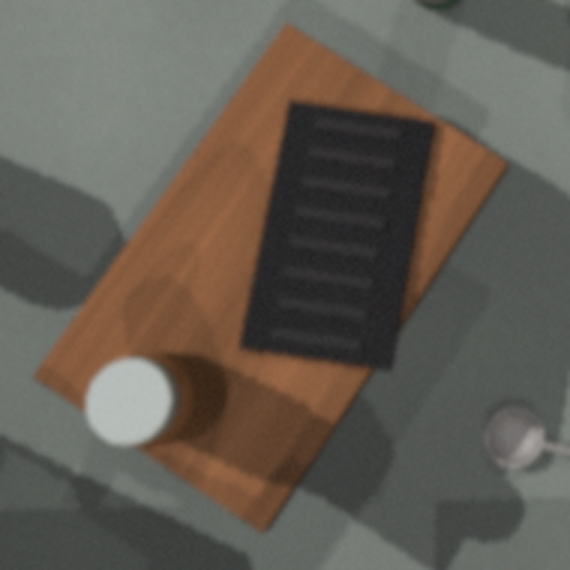

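The crops give finer corners. Shelf: (212,153), (284,199), (203,322), (127,271). Plate: (212,179), (260,186), (246,268), (195,261). The plate sits turned roughly 0.4 rad relative to the shelf. On the grill crop, the grip pad is at (212,125), the catch post at (135,125) and the bed front edge runs (122,222)–(318,505).

Run:
```python
from h import *
from scipy.optimize import least_squares
np.set_printoptions(suppress=True,precision=1)
c=load("top0")
def fit(P,uv,z0=0):
    P=np.array(P,float);uv=np.array(uv,float)
    W=un(c,uv,P[0,2]) 
    def f(v):
        A=R.from_euler('z',v[2]).apply(P)+[v[0],v[1],0];return (pr(c,A)-uv).ravel()
    best=min((least_squares(f,[W[:,0].mean(),W[:,1].mean(),a],x_scale=[10,10,.1]) for a in np.arange(-3,3,.7)),key=lambda r:r.cost)
    print(best.x[:2],"yaw",best.x[2].round(3),"rms px",np.sqrt(2*best.cost/len(uv)).round(2));return best.x
s=lambda q:[(115+u/3,145+v/3) for u,v in q]
S=fit([(110,170,130),(110,-170,130),(-110,-170,130),(-110,170,130)],s([(37,378),(290,25),(508,163),(265,530)]))
P=fit([(60,100,138),(60,-100,138),(-60,-100,138),(-60,100,138)],s([(241,348),(290,102),(436,122),(392,370)]))
g=lambda q:[(385+u/4,145+v/4) for u,v in q]
# bed front at rails, rails at stop, pad top (raised), post top
th=np.pi/4
tip=np.array([106,122,90])+np.array([-165*np.cos(th)+0,0,165*np.sin(th)])+8*np.array([np.sin(th),0,np.cos(th)])
G=fit([(-45,108,70),(-45,-108,70),(43,-108,100),tip,(-4,152,107)],g([(122,220),(315,505),(440,440),(212,125),(132,125)]))
gg=R.from_euler('z',G[2]).apply([(-45,108,70),(-45,-108,70),(43,-108,100),(43,108,100),tip,(-4,152,107)])+[G[0],G[1],0]
print((pr(c,gg)-[385,145])*4)
B=fit([(105,60,10),(-105,60,10),(105,-60,10),(-105,-60,10)],[(317,197),(322,275),(361,194),(367,271)])
def sh(p): d=np.array(p)[:2]-S[:2];return R.from_euler('z',-S[2]).apply([*d,0])[:2]
A=R.from_euler('z',P[2]).apply([(60,100,0),(60,-100,0),(-60,-100,0),(-60,100,0)])[:,:2]+P[:2]
print("in shelf frame: plate",sh(P),"corners",[sh(a).round() for a in A],"jar",sh(un(c,s([(130,401)]),240)[0]))
```

```text
[521.7 307.1] yaw -5.296 rms px 1.31
[547.2 256.5] yaw 1.41 rms px 0.55
[ 533.1 -297.7] yaw -1.015 rms px 2.19
[[110.  225.7]
 [310.2 510.7]
 [443.5 431.9]
 [234.5 143.5]
 [218.8 123.7]
 [137.2 123.4]]
[526.5 -20.3] yaw 0.045 rms px 0.48
in shelf frame: plate [-28.2 -49.2] corners [array([-14.,  67.]), array([  68., -116.]), array([ -42., -165.]), array([-124.,   17.])] jar [ -0.2 117.4]
```

```bash
cat > rec.py <<'E'
from h import *
from rig import ctrl
s=ctrl.sense();open("log.txt","a").write(repr([*map(float,s["joints"])]+[*map(float,s["eef_pos"])]+[*map(float,s["ee_rot"])])+"\n")
E
python3 rec.py
python3 -m inch '0 0 -25 0 0 0;0 0 -25 0 0 1;0 0 -25 0 0 1.1;0 0 0 0 0 1.1;0 0 0 0 0 1.1;0 0 0 0 0 1.1;0 0 0 0 0 1.1;0 0 0 0 0 1.1;0 0 0 0 0 1.1;0 0 0 0 0 1.1'; python3 rec.py
python3 -m inch '0 0 0 0 0 1.1;0 0 0 0 0 1.1;0 0 0 0 0 1.1;0 0 0 0 0 1.1;0 0 0 0 0 1.1;0 0 0 0 0 1.1;0 0 0 0 0 0.5;0 0 0 0 0 0;0 0 0 0 0 0;0 0 0 0 0 0' 0.9; python3 rec.py
python3 -c "
from h import *
S=np.array([521.7,307.1,0]);Rs=R.from_euler('z',-5.296)
Rt=Rs*R.from_euler('x',np.pi)
go(S+Rs.apply([105,-50,300]),Rt);go(S+Rs.apply([105,-50,300]),Rt*R.from_euler('z',np.pi));from rig import ctrl;print(ctrl.sense()['joints'])"
```

```text
time_s: 0.93
eef_pos: [199.9, 485.3, 305.9]
ee_rot: [0.0, 0.653, 0.757, -0.0]
force: [-0.3, 0.5, 0.2]
grip_width: 1.002
grip_force: 0.0
time_s: 1.77
eef_pos: [200.0, 485.4, 306.1]
ee_rot: [0.0, 0.882, 0.472, -0.0]
force: [-0.5, -0.6, 0.9]
grip_width: 0.903
grip_force: 0.0
at [200.  485.4 306.1] shift [135.3 416.1   6.1] turn [ 0.    0.   -0.04]
at [200.  485.4 306.1] shift [135.3 416.1   6.1] turn [ 1.000e-02 -0.000e+00  2.996e+01]
[ 9.56637176e-01  2.71132896e-01  1.35954719e+00 -3.31689948e-05
  1.51125362e+00  1.54456319e+00]
```

```bash
python3 -m inch '10 32 0 0 0 0;10 32 0 0 0 0;10 32 0 0 0 0;10 32 0 0 0 0;10 32 0 0 0 0;10 32 0 0 0 0;10 32 0 0 0 0;10 32 0 0 0 0;10 32 0 0 0 0;10 32 0 0 0 0'; python3 rec.py
python3 -m inch '10 32 0 0 0 0;10 32 0 0 0 0;15 32 0 0 0 0;0 0 0 0 0 0;0 0 20 0 0 0;0 0 20 0 0 0;0 0 20 0 0 0;0 0 20 0 0 0;0 0 0 0 0 0;0 0 0 0 0 0'; python3 rec.py
python3 -c "
from h import *
S=np.array([521.7,307.1,0]);Rs=R.from_euler('z',-5.296)
Rt=Rs*R.from_euler('x',np.pi)
go(S+Rs.apply([105,-50,230]),Rt)
c=snap('wrist','w1')"
```

```text
time_s: 2.6
eef_pos: [523.0, 389.8, 306.2]
ee_rot: [-0.0, 0.882, 0.472, -0.0]
force: [-0.3, 0.1, 0.5]
grip_width: 0.899
grip_force: 0.0
time_s: 3.43
eef_pos: [620.4, 366.2, 226.0]
ee_rot: [-0.0, 0.882, 0.471, -0.001]
force: [-0.4, 0.3, 1.3]
grip_width: 0.898
grip_force: 0.0
at [620.4 366.2 226. ] shift [ 1.2  0.2 -4. ] turn [-0.01  0.01 -0.05]
```

View pics/w1.png

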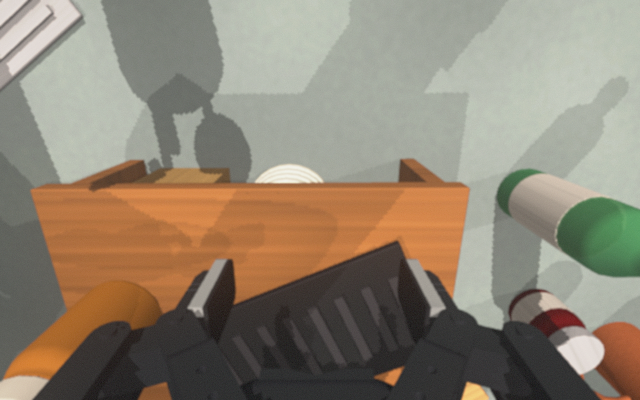

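The wrist view shows the shelf's rear edge from (35,187) to (468,184), the plate's rear corner at (400,242), and the jar at (90,335) left of the left finger.

```bash
python3 -c "
from h import *
np.set_printoptions(suppress=True,precision=1)
c=load('w1');S=np.array([521.7,307.1,0]);Rs=R.from_euler('z',-5.296)
for n,uv,z in [('rear+y',(35,187),130),('rear-y',(468,184),130),('plate corner',(400,242),138)]:
  w=un(c,uv,z)[0];print(n,w,'shelf',Rs.inv().apply(w-S))
Rt=Rs*R.from_euler('x',np.pi)
for p in [(105,-50,226),(105,-92,240),(105,-8,240),(68,-116,138),(95,-92,137)]: print(p,pr(c,S+Rs.apply(p)))
"
```

```text
rear+y [447.1 494.3 130. ] shelf [115.1 165.4 130. ]
rear-y [722.5 312.4 130. ] shelf [ 115.  -164.6  130. ]
plate corner [656.  302.8 138. ] shelf [  70.5 -114.4  138. ]
(105, -50, 226) [[317.9 261. ]]
(105, -92, 240) [[410.9 276.2]]
(105, -8, 240) [[225.2 277.4]]
(68, -116, 138) [[401.7 244.8]]
(95, -92, 137) [[372.6 212.6]]
```

```bash
python3 -m inch '0 0 20 0 0 0;0 0 20 0 0 0;0 0 20 0 0 0;0 0 20 0 0 0;0 0 6 0 0 0;0 0 3 0 0 0;0 0 2 0 0 0;0 0 0 0 0 0;0 0 0 0 0 0;0 0 0 0 0 0'; python3 rec.py
python3 -m inch '0 0 2 0 0 0;0 0 0 0 0 0;0 0 0 0 0 0;0 0 0 0 0 0;0 0 0 0 0 0;0 0 0 0 0 0;0 0 0 0 0 0;0 0 0 0 0 0;0 0 0 0 0 0;0 0 0 0 0 0'
python3 -m inch '0 0 2 0 0 0;0 0 0 0 0 0;0 0 0 0 0 0;0 0 0 0 0 0;0 0 0 0 0 0;0 0 0 0 0 0;0 0 0 0 0 0;0 0 0 0 0 0;0 0 0 0 0 0;0 0 0 0 0 0'
python3 -m inch '0 0 2 0 0 0;0 0 0 0 0 0;0 0 0 0 0 0;0 0 0 0 0 0;0 0 0 0 0 0;0 0 0 0 0 0;0 0 0 0 0 0;0 0 0 0 0 0;0 0 0 0 0 0;0 0 0 0 0 0'
```

```text
time_s: 4.32
eef_pos: [621.2, 366.4, 136.5]
ee_rot: [0.0, 0.882, 0.471, 0.001]
force: [0.6, 0.3, -0.6]
grip_width: 0.904
grip_force: 0.0
time_s: 5.15
eef_pos: [620.8, 366.2, 133.3]
ee_rot: [0.0, 0.882, 0.471, 0.0]
force: [-0.6, 0.0, 0.0]
grip_width: 0.905
grip_force: 0.0
time_s: 5.98
eef_pos: [620.8, 366.2, 131.3]
ee_rot: [-0.0, 0.882, 0.471, 0.0]
force: [-0.6, -0.3, 0.3]
grip_width: 0.902
grip_force: 0.0
time_s: 6.82
eef_pos: [620.8, 366.2, 129.3]
ee_rot: [0.0, 0.882, 0.471, -0.0]
force: [0.1, 0.2, -0.3]
grip_width: 0.903
grip_force: 0.0
```

```bash
python3 -m inch '0 0 2 0 0 0;0 0 0 0 0 0;0 0 2 0 0 0;0 0 0 0 0 0;0 0 2 0 0 0;0 0 0 0 0 0;0 0 0 0 0 0;0 0 0 0 0 0;0 0 0 0 0 0;0 0 0 0 0 0'
python3 -m inch '-6 0 0 0 0 0;-6 0 0 0 0 0;-6 0 0 0 0 0;-6 0 0 0 0 0;-6 0 0 0 0 0;-6 0 0 0 0 0;-6 0 0 0 0 0;-6 0 0 0 0 0;0 0 0 0 0 0;0 0 0 0 0 0'
python3 rec.py
python3 -c "
from h import *
c=snap('side','s1')
cv2.imwrite('pics/s1c.png',cv2.resize(c['image'][200:400,200:500,::-1],(780,520),interpolation=cv2.INTER_CUBIC))"
```

```text
time_s: 7.65
eef_pos: [620.9, 366.3, 123.4]
ee_rot: [0.0, 0.882, 0.471, 0.0]
force: [-0.1, 0.2, -0.7]
grip_width: 0.902
grip_force: 0.0
time_s: 8.48
eef_pos: [593.9, 326.0, 123.4]
ee_rot: [0.0, 0.882, 0.471, -0.0]
force: [0.2, -0.1, 0.9]
grip_width: 0.899
grip_force: 0.0
```

View pics/s1c.png

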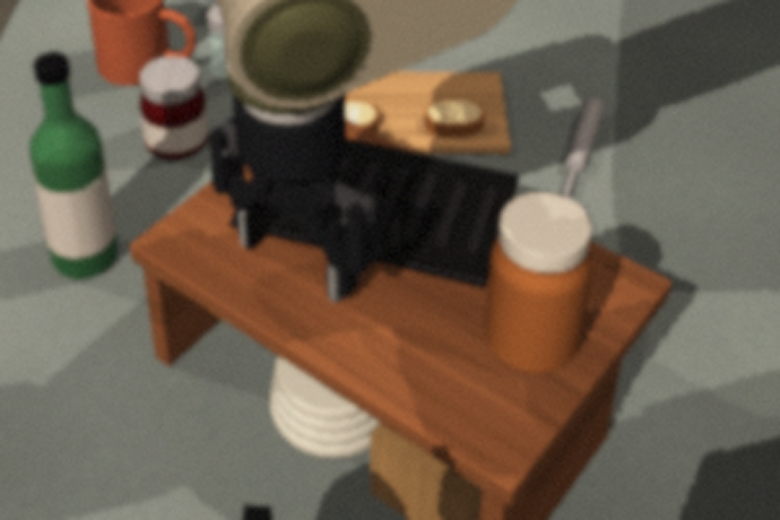

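The side view shows the jaw just behind the plate's rear edge, with tips at (247,235) and (342,290) close to the board. The jar stands clear at (540,270).

```bash
python3 -m inch '-5 0 0 0 0 0;-5 0 0 0 0 0;-5 0 0 0 0 0;-5 0 0 0 0 0;-5 0 0 0 0 0;-5 0 0 0 0 0;-5 0 0 0 0 0;-5 0 0 0 0 0;-5 0 0 0 0 0;-5 0 0 0 0 0'
python3 rec.py
python3 -c "
from h import *
c=snap('top','t1')
S=np.array([521.7,307.1,0]);Rs=R.from_euler('z',-5.296)
print(Rs.inv().apply(tool()[0]-S))
cv2.imwrite('pics/t1c.png',cv2.resize(c['image'][145:335,115:305,::-1],(570,570),interpolation=cv2.INTER_CUBIC))"
```

```text
time_s: 9.37
eef_pos: [566.0, 284.4, 123.3]
ee_rot: [0.0, 0.882, 0.471, 0.0]
force: [2.7, 1.1, -1.0]
grip_width: 0.898
grip_force: 0.9
[  4.7373287  -49.54704109 123.34103672]
```

View pics/t1c.png

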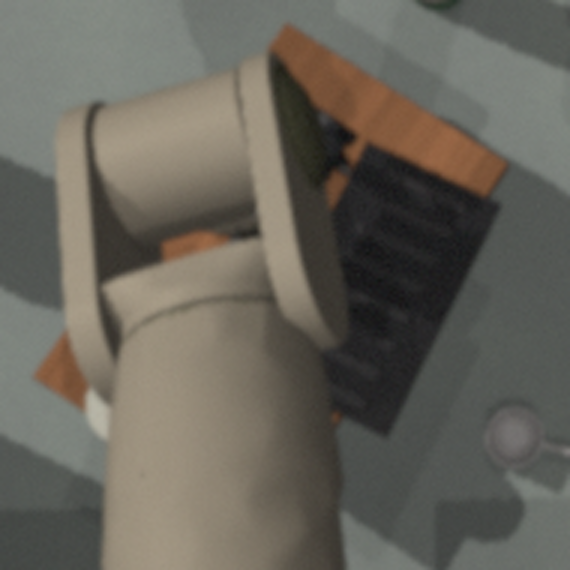

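```bash
python3 -c "
from h import *
np.set_printoptions(suppress=True,precision=1)
c=load('t1');S=np.array([521.7,307.1,0]);Rs=R.from_euler('z',-5.296)
w=un(c,[(115+u/3,145+v/3) for u,v in [(365,145),(500,205),(387,435)]],138)
print(Rs.inv().apply(w-S)[:,:2])"
```

```text
[[  -4.5 -117.8]
 [-122.5 -135.1]
 [-147.1   59.2]]
```

```bash
python3 -m inch '-4 0 0 0 0 0;-4 0 0 0 0 0;-4 0 0 0 0 0;-4 0 0 0 0 0;-4 0 0 0 0 0;-4 0 0 0 0 0;0 0 0 0 0 0;0 0 0 0 0 0;0 0 0 0 0 0;0 0 0 0 0 0'
python3 rec.py
python3 -m inch '10 0 0 0 0 0;10 0 0 0 0 0;0 0 -30 0 0 0;0 0 -30 0 0 0;0 0 -30 0 0 0;0 0 -30 0 0 0;0 0 -30 0 0 0;0 0 0 0 0 0;0 0 0 0 0 0;0 0 0 0 0 0'
python3 rec.py
cat > fk.py <<'E'
from h import *
from scipy.optimize import least_squares
D=np.array([eval(l) for l in open("log.txt")])
def fk(q,p):
    d1,a1,L1,a2,L2,Lt,o2,o3,o5,o1,o6,sy=p
    r1=R.from_euler('z',q[0]+o1); r2=r1*R.from_euler('y',q[1]+o2); r3=r2*R.from_euler('y',q[2]+o3)
    r4=r3*R.from_euler('z',q[3]); r5=r4*R.from_euler('y',q[4]+o5); r6=r5*R.from_euler('z',sy*q[5]+o6)
    pos=np.array([0,0,d1])+r1.apply([a1,0,0])+r2.apply([0,0,L1])+r3.apply([a2,0,L2])+r5.apply([0,0,Lt])
    return pos,r6
if __name__=="__main__":
    def f(v,s,o):
        p=[*v[:6],0,0,0,0,v[6],s];e=[]
        for d in D:
            a,r=fk(d[:6],p);e+=[*(a-d[6:9])]+[*(200*(R.from_quat(np.roll(d[9:],-1)).inv()*r).as_rotvec())]
        return e+[*(np.array(v[:6])-[330,0,400,0,400,200])*1e-2]
    for s in (1,-1):
        for o in(0,1.57,3.14,-1.57):
            r=least_squares(f,[330,0,400,0,400,200,o],args=(s,o));print(s,o,r.cost.round(2),r.x.round(3))
E
python3 fk.py
python3 -c "
from h import *
c=snap('wrist','w2');c=snap('side','s2');print(tool()[0]);from rig import ctrl;print(ctrl.sense()['joints'])"
```

```text
time_s: 10.25
eef_pos: [552.8, 264.9, 123.2]
ee_rot: [-0.0, 0.882, 0.471, -0.0]
force: [-0.3, -0.0, 0.2]
grip_width: 0.904
grip_force: 0.0
time_s: 11.08
eef_pos: [563.8, 281.4, 272.1]
ee_rot: [-0.0, 0.882, 0.471, -0.001]
force: [0.4, 0.1, -0.7]
grip_width: 0.897
grip_force: 0.0
1 0 67628.86 [ 1.17907e+02 -8.10000e-02  4.38957e+02  3.89460e+01  3.97498e+02
  1.72006e+02  1.57100e+00]
1 1.57 67628.86 [ 1.17910e+02 -7.90000e-02  4.38956e+02  3.89460e+01  3.97496e+02
  1.72008e+02  1.57100e+00]
1 3.14 67628.86 [ 1.17910e+02 -7.90000e-02  4.38956e+02  3.89460e+01  3.97496e+02
  1.72008e+02  1.57100e+00]
1 -1.57 67628.86 [ 1.17914e+02 -7.50000e-02  4.38955e+02  3.89460e+01  3.97493e+02
  1.72011e+02  1.57100e+00]
-1 0 204033.87 [ 1.17906e+02 -8.30000e-02  4.38957e+02  3.89450e+01  3.97500e+02
  1.72005e+02 -2.99200e+00]
-1 1.57 204033.87 [ 1.17906e+02 -7.90000e-02  4.38956e+02  3.89460e+01  3.97496e+02
  1.72004e+02  3.29100e+00]
-1 3.14 204033.87 [ 1.17906e+02 -7.80000e-02  4.38956e+02  3.89460e+01  3.97496e+02
  1.72004e+02  3.29100e+00]
-1 -1.57 204033.87 [ 1.17893e+02 -7.80000e-02  4.38956e+02  3.89460e+01  3.97496e+02
  1.71991e+02 -2.99200e+00]
[563.67058392 281.40891463 271.63897096]
[ 2.77386757e-01  5.35354316e-01  1.06783805e+00 -2.15672378e-05
  1.54131988e+00  8.67112162e-01]
```

```bash
python3 -c "
import cv2
a=cv2.imread('pics/w2.png');b=cv2.resize(cv2.imread('pics/s2.png')[200:400,200:500],(600,400),interpolation=cv2.INTER_CUBIC)
import numpy as np;a=cv2.resize(a,(320,200));c=np.zeros((600,600,3),'u1') if 0 else np.zeros((600,600,3),np.uint8);c[:400]=b;c[400:,:320]=a;cv2.imwrite('pics/c2.png',c)"
```

```text
(no output)
```

View pics/c2.png

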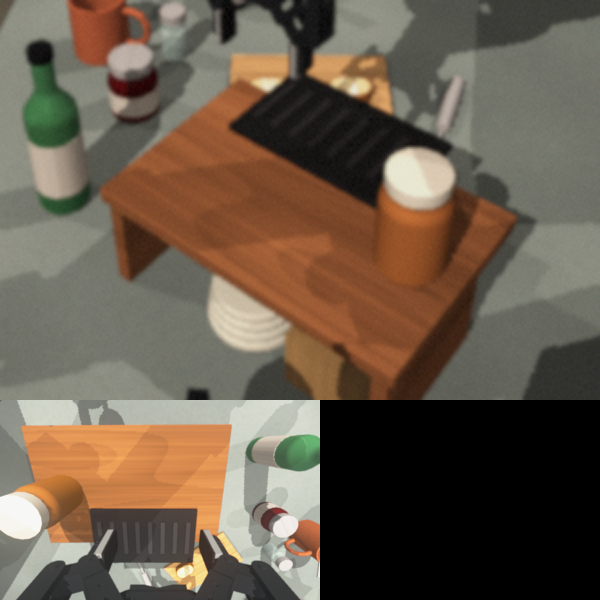

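```bash
python3 -m inch '-29 0 -4 0 0 0;-29 0 -4 0 0 0;-29 0 -4 0 0 0;-29 0 -4 0 0 0;-29 0 -4 0 0 0;-29 0 -4 0 0 0;-29 0 -4 0 0 0;-29 0 0 0 0 0;0 0 0 0 0 0;0 0 0 0 0 0'
python3 rec.py
python3 -m inch '0 0 0 0 0.9 0;0 0 0 0 0.9 0;0 0 0 0 0.9 0;0 0 0 0 0.9 0;0 0 0 0 0.9 0;0 0 0 0 0 0.9;0 0 0 0 0 0.9;0 0 0 0 0 0.9;0 0 0 0 0 0;0 0 0 0 0 0' 
python3 rec.py
cat > fk.py <<'E'
from h import *
from scipy.optimize import least_squares
# params: d1 a1 b1 L1 a2 L2 b5 Lt o6
def fk(q,p):
    d1,a1,b1,L1,a2,L2,b5,Lt,o6=p
    r1=R.from_euler('z',q[0]); r2=r1*R.from_euler('y',q[1]); r3=r2*R.from_euler('y',q[2])
    r4=r3*R.from_euler('z',q[3]); r5=r4*R.from_euler('y',q[4]); r6=r5*R.from_euler('z',q[5]+o6)
    return np.array([0,0,d1])+r1.apply([a1,b1,0])+r2.apply([0,0,L1])+r3.apply([a2,0,L2])+r5.apply([0,b5,Lt]),r6
def fit():
    D=np.array([eval(l) for l in open("log.txt")])
    def f(v):
        e=[]
        for d in D:
            a,r=fk(d[:6],v);e+=[*(a-d[6:9])]+[*(200*(R.from_quat(np.roll(d[9:],-1)).inv()*r).as_rotvec())]
        return e+[*(np.array(v)[[1,6]])*1e-3]
    return min((least_squares(f,[330,0,b,400,0,400,0,200,o],x_scale=[50]*8+[1]) for o in (0,1.57,3.14,-1.57) for b in(100,-100)),key=lambda r:r.cost)
if __name__=="__main__":
    r=fit();print(r.cost,r.x.round(2));np.save("dh.npy",r.x)
    J=r.jac;print(np.sqrt(np.diag(np.linalg.pinv(J.T@J))).round(2))
    n=len(np.array([eval(l) for l in open("log.txt")]));print(r.fun[:6*n].reshape(-1,6).round(1)[-4:])
E
python3 fk.py; tail -2 log.txt
python3 -c "
from h import *
np.set_printoptions(suppress=True,precision=1)
c=load('w2');S=np.array([521.7,307.1,0]);Rs=R.from_euler('z',-5.296)
w=un(c,[(184,218),(392,217),(392,325)],138)
print(Rs.inv().apply(w-S)[:,:2])"
```

```text
time_s: 12.02
eef_pos: [434.6, 88.1, 300.9]
ee_rot: [-0.0, 0.883, 0.47, -0.0]
force: [0.4, 0.4, -0.1]
grip_width: 0.902
grip_force: 0.0
time_s: 12.85
eef_pos: [435.2, 89.1, 300.9]
ee_rot: [-0.138, 0.913, 0.334, 0.188]
force: [-0.3, -0.1, -0.2]
grip_width: 0.901
grip_force: 0.0
5.111520447237869e-19 [201.3   -0.   116.3  438.9   39.   397.5    0.   255.3    1.57]
[3.11 2.11 2.23 1.07 2.06 2.06 2.23 2.25 0.  ]
[[-0.  0. -0.  0. -0.  0.]
 [-0. -0.  0. -0. -0.  0.]
 [-0.  0. -0. -0. -0. -0.]
 [-0. -0.  0. -0. -0. -0.]]
[-0.0654517275473534, 0.08507370580223686, 1.5956695136069172, 9.429930003736266e-05, 1.4614667206919651, 0.5261924746998362, 434.6486295861634, 88.08434090315224, 300.93232325673415, -0.0002024759990493031, 0.8825346784236858, 0.47024721575196143, -0.00023761439242492232]
[-0.3385136672031713, -0.07125903968947792, 1.8251144699654747, 0.4747310809227139, 1.2955697797975372, 0.42082149662193974, 435.2498689602492, 89.12301488971619, 300.8767580898081, -0.13811809463683655, 0.9131841687070387, 0.33414126313813075, 0.1880629740942616]
[[ -29.    72.8]
 [ -29.5 -117.6]
 [-150.4 -125.8]]
```

```bash
cat > ik.py <<'E'
from fk import *
P=np.load("dh.npy")
lo=np.array([-2.94,-.97,.19,-1.23,.02,-2.88])+.03;hi=np.array([2.94,2.17,2.56,4.37,3.11,2.88])-.03
def ik(p,r,n=40,seed=0):
    rng=np.random.default_rng(seed);S=[]
    def f(q):
        a,b=fk(q,P);return np.r_[(a-p)/100,(r.inv()*b).as_rotvec()]
    for _ in range(n):
        s=least_squares(f,rng.uniform(lo,hi),bounds=(lo,hi))
        if s.cost<1e-6 and not any(np.abs(s.x-t).max()<.05 for t in S): S.append(s.x)
    return S
def wc(q): # wrist centre, elbow
    d1,a1,b1,L1,a2,L2,b5,Lt,o6=P
    r1=R.from_euler('z',q[0]); r2=r1*R.from_euler('y',q[1]); r3=r2*R.from_euler('y',q[2])
    e=np.array([0,0,d1])+r1.apply([a1,b1,0])+r2.apply([0,0,L1]);return (e+r3.apply([a2,0,L2])).round(),e.round()
S=np.array([521.7,307.1,0]);Rs=R.from_euler('z',-5.296)
G=np.array([533.1,-297.7,0]);Rg=R.from_euler('z',-1.015)
def hor(Rf,sg,pitch=0):
    "tool z along frame x (nose down by pitch rad), tool y = sg*up"
    M=np.array([[0,0,1],[sg*-1 if 0 else 0,0,0],[0,0,0]],float)
    z=np.array([1,0,0.]);y=np.array([0,0,sg*1.]);x=np.cross(y,z)
    return Rf*R.from_euler('y',pitch)*R.from_matrix(np.c_[x,y,z])
E
python3 - <<'E'
from ik import *
np.set_printoptions(suppress=True,precision=2)
for sg in(1,-1):
    print("grasp",sg)
    for q in ik(S+Rs.apply([-126,-24,134]),hor(Rs,sg)): print(q,*wc(q))
    print("retreat",sg)
    for q in ik(S+Rs.apply([-230,-24,134]),hor(Rs,sg)): print(q,*wc(q))
    print("place",sg)
    for q in ik(G+Rg.apply([-56,0,77]),hor(Rg,sg)): print(q,*wc(q))
E
```

```text
grasp 1
retreat 1
place 1
grasp -1
[-0.43  0.72  2.27  1.72  1.55  0.16] [332. -24. 134.] [310. -14. 533.]
retreat -1
[-0.79  0.71  2.37  1.37  1.58  0.06] [ 274. -111.  134.] [ 285. -122.  533.]
place -1
[-0.41  0.89  2.13  3.75  1.47 -0.07] [369. -33.  77.] [360. -29. 476.]
```

Run:
```python
from ik import *
np.set_printoptions(suppress=True,precision=2)
for psi in (-40,-30,-20,-10,0,10,20,30,40):
  for nm,C,Rf,z0,ex in (("grasp",S,Rs,134,-150),("place",G,Rg,77,-80)):
    Rp=Rf*R.from_euler('z',psi,degrees=True)
    yc=-24 if nm=="grasp" else 0
    p=C+Rf.apply([ex,yc,z0])+Rp.apply([22,0,0])
    for q in ik(p,hor(Rp,-1),15): print(psi,nm,q,*wc(q))
```

```text
-40 grasp [-0.06  0.73  2.47  2.79  1.63 -0.02] [235. 102. 134.] [299.  98. 528.]
-30 grasp [-0.21  0.73  2.47  2.46  1.61 -0.04] [250.  64. 134.] [310.  51. 529.]
-20 grasp [-0.33  0.72  2.43  2.17  1.58 -0.01] [272.  30. 134.] [312.  16. 531.]
-20 place [-0.27  0.92  1.93  4.25  1.44 -0.27] [443.  -1.  77.] [367.  20. 468.]
-10 grasp [-0.4   0.71  2.36  1.93  1.55  0.06] [299.  -1. 134.] [310.  -5. 533.]
-10 place [-0.32  0.9   2.03  4.02  1.44 -0.16] [404. -13.  77.] [363.   1. 474.]
0 grasp [-0.44  0.71  2.27  1.72  1.55  0.15] [331. -26. 134.] [310. -16. 533.]
0 place [-0.41  0.89  2.13  3.75  1.47 -0.07] [368. -32.  77.] [360. -28. 476.]
10 grasp [-0.44  0.73  2.17  1.54  1.58  0.24] [366. -45. 134.] [314. -20. 529.]
10 place [-0.51  0.9   2.21  3.47  1.53 -0.01] [335. -56.  77.] [355. -67. 476.]
20 grasp [-0.43  0.75  2.06  1.38  1.63  0.33] [405. -58. 134.] [320. -19. 522.]
20 place [-0.64  0.9   2.26  3.16  1.59  0.  ] [307. -86.  77.] [ 345. -114.  474.]
30 grasp [-0.4   0.78  1.94  1.25  1.71  0.4 ] [445. -64. 134.] [330. -15. 513.]
30 place [-0.78  0.91  2.29  2.85  1.62 -0.01] [ 285. -120.   77.] [ 327. -161.  472.]
40 grasp [-0.37  0.82  1.83  1.14  1.79  0.45] [486. -63. 134.] [340.  -7. 502.]
40 place [-0.91  0.9   2.28  2.55  1.61 -0.02] [ 269. -157.   77.] [ 304. -201.  472.]
```

```bash
cat >> ik.py <<'E'
def near(p,r,q0,n=6):
    "IK near q0"
    def f(q):
        a,b=fk(q,P);return np.r_[(a-p)/100,(r.inv()*b).as_rotvec()]
    best=None
    for k in range(n):
        s=least_squares(f,np.clip(q0+np.random.default_rng(k).normal(0,.3*(k>0),6),lo+.001,hi-.001),bounds=(lo,hi))
        if s.cost<1e-6 and (best is None or np.abs(s.x-q0).max()<np.abs(best-q0).max()): best=s.x
    return best
def rows(q0,q1,n=None):
    "tool increments of a joint path, max 6.6 deg and 38 mm a row"
    n0=n or 1
    while True:
        T=[fk(q0+(q1-q0)*t,P) for t in np.linspace(0,1,n0+1)]
        o=[(a[1].inv().apply(b[0]-a[0]),np.degrees((a[1].inv()*b[1]).as_rotvec())/6) for a,b in zip(T,T[1:])]
        if n or max(max(np.linalg.norm(x)/38,np.linalg.norm(y)/1.1) for x,y in o)<=1: break
        n0+=1
    o+= [(np.zeros(3),np.zeros(3))]*(-len(o)%10)
    for i in range(0,len(o),10):
        print(";".join(" ".join(f"{v:.0f}" for v in x)+" "+" ".join(f"{v:.2f}" for v in y) for x,y in o[i:i+10]))
        if i+10<len(T): print("   ",T[i+10][0].round())
    print("end",T[-1][0].round(1),np.min([wc(q0+(q1-q0)*t)[0][2] for t in np.linspace(0,1,20)]))
E
python3 - <<'E'
from ik import *
from rig import ctrl
np.set_printoptions(suppress=True,precision=2)
q0=ctrl.sense()["joints"]
Rp=Rs*R.from_euler('z',22,degrees=True);r=hor(Rp,1)
g=S+Rs.apply([-150+19.5,-24,134]);ret=g-Rp.apply([90,0,0])
guess=np.array([-.43,.75,2.06,1.38,1.63,-2.8])
qg=near(g,r,guess);qb=near(ret,r,guess);qa=near(ret+[0,0,90],r,guess)
for q in(qa,qb,qg):print(q,q is not None and fk(q,P)[0],wc(q))
np.save("qb.npy",qb);np.save("qg.npy",qg)
rows(q0,qa)
rows(qa,qb)
E
```

```text
[-0.64  0.54  2.01  1.2   1.81 -2.6 ] [451.97  96.76 224.  ] (array([ 401., -153.,  224.]), array([251., -42., 577.]))
[-0.64  0.76  2.    1.16  1.73 -2.8 ] [451.97  96.76 134.  ] (array([ 401., -153.,  134.]), array([313., -88., 518.]))
[-0.43  0.76  2.02  1.35  1.65 -2.79] [469.82 184.98 134.  ] (array([419., -65., 134.]), array([323., -21., 519.]))
-3 -2 9 0.47 0.06 -0.84;-3 -2 9 0.45 0.13 -0.84;-2 -2 8 0.43 0.19 -0.84;-2 -1 7 0.39 0.25 -0.84;-2 -1 7 0.35 0.31 -0.84;-2 -1 6 0.30 0.35 -0.84;-2 -1 6 0.25 0.39 -0.84;-1 -1 5 0.19 0.42 -0.84;-1 -1 4 0.13 0.45 -0.84;-1 -0 4 0.06 0.46 -0.85
    [427. 115. 238.]
-1 -0 3 -0.01 0.47 -0.85;-1 -0 3 -0.08 0.46 -0.85;-1 0 2 -0.14 0.45 -0.86;-1 0 2 -0.21 0.42 -0.86;-1 0 1 -0.27 0.39 -0.87;-2 1 0 -0.32 0.35 -0.87;-2 1 -0 -0.37 0.30 -0.88;-2 1 -1 -0.41 0.25 -0.88;-2 1 -1 -0.44 0.19 -0.89;-2 1 -2 -0.47 0.12 -0.90
    [439. 115. 224.]
-3 1 -2 -0.48 0.06 -0.90;-3 1 -3 -0.49 -0.01 -0.91;-3 1 -3 -0.49 -0.08 -0.92;-3 0 -4 -0.47 -0.15 -0.93;-4 0 -4 -0.45 -0.21 -0.94;0 0 0 0.00 0.00 0.00;0 0 0 0.00 0.00 0.00;0 0 0 0.00 0.00 0.00;0 0 0 0.00 0.00 0.00;0 0 0 0.00 0.00 0.00
end [452.   96.8 224. ] 224.0
-2 -30 -1 -0.00 -0.02 0.00;-0 -30 -0 0.00 0.00 0.00;2 -30 1 -0.00 0.02 -0.00;0 0 0 0.00 0.00 0.00;0 0 0 0.00 0.00 0.00;0 0 0 0.00 0.00 0.00;0 0 0 0.00 0.00 0.00;0 0 0 0.00 0.00 0.00;0 0 0 0.00 0.00 0.00;0 0 0 0.00 0.00 0.00
end [452.   96.8 134. ] 134.0
```

```bash
python3 -m inch '-3 -2 9 0.47 0.06 -0.84;-3 -2 9 0.45 0.13 -0.84;-2 -2 8 0.43 0.19 -0.84;-2 -1 7 0.39 0.25 -0.84;-2 -1 7 0.35 0.31 -0.84;-2 -1 6 0.30 0.35 -0.84;-2 -1 6 0.25 0.39 -0.84;-1 -1 5 0.19 0.42 -0.84;-1 -1 4 0.13 0.45 -0.84;-1 0 4 0.06 0.46 -0.85' 0.45
python3 -m inch '-1 0 3 -0.01 0.47 -0.85;-1 0 3 -0.08 0.46 -0.85;-1 0 2 -0.14 0.45 -0.86;-1 0 2 -0.21 0.42 -0.86;-1 0 1 -0.27 0.39 -0.87;-2 1 0 -0.32 0.35 -0.87;-2 1 0 -0.37 0.30 -0.88;-2 1 -1 -0.41 0.25 -0.88;-2 1 -1 -0.44 0.19 -0.89;-2 1 -2 -0.47 0.12 -0.90'
python3 -m inch '-3 1 -2 -0.48 0.06 -0.90;-3 1 -3 -0.49 -0.01 -0.91;-3 1 -3 -0.49 -0.08 -0.92;-3 0 -4 -0.47 -0.15 -0.93;-4 0 -4 -0.45 -0.21 -0.94;0 0 0 0 0 0;0 0 0 0 0 0;0 0 0 0 0 0;0 0 0 0 0 0;0 0 0 0 0 0'
python3 - <<'E'
from ik import *
from rig import ctrl
q0=ctrl.sense()["joints"];print(q0.round(2));qb=np.load("qb.npy");a,b=fk(qb,P);go(a,b)
c=snap("wrist","w3");c=snap("top","t3")
E
```

```text
time_s: 13.68
eef_pos: [427.1, 115.7, 238.1]
ee_rot: [-0.254, 0.611, 0.677, 0.322]
force: [0.1, -0.2, 0.5]
grip_width: 0.452
grip_force: 0.0
time_s: 14.52
eef_pos: [439.4, 115.5, 225.8]
ee_rot: [-0.119, 0.226, 0.752, 0.608]
force: [0.2, 0.7, 0.8]
grip_width: 0.449
grip_force: 0.0
time_s: 15.35
eef_pos: [453.0, 97.5, 226.8]
ee_rot: [0.07, 0.07, 0.705, 0.703]
force: [-0.1, 0.4, -0.9]
grip_width: 0.45
grip_force: 0.0
[-0.64  0.54  2.01  1.2   1.81 -2.59]
at [453.   97.5 226.8] shift [  0.9 -92.8  -0.7] turn [-0.03 -0.    0.  ]
```

View pics/w3.png

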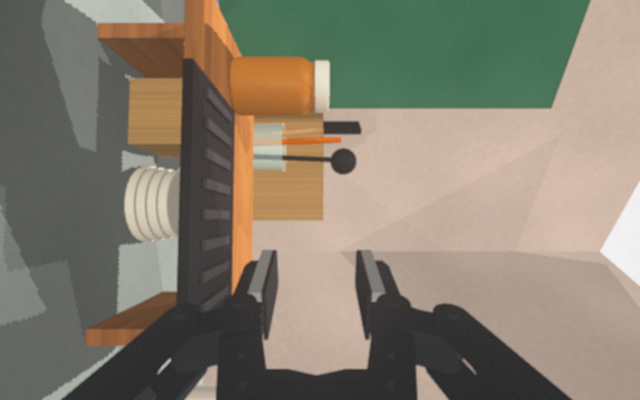

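The wrist view, rolled 90°, shows the plate's front edge at column ~185 from (187,60) to (180,305). The fingers are above it and the jar stands behind at (275,85). Now I check the predicted corners.

Run:
```python
from ik import *
np.set_printoptions(suppress=True,precision=1)
c=load("w3")
for p in [(-150,76,138),(-150,76,130),(-150,-124,138),(-110,170,130),(-110,170,112),(-110,-170,130),(-30,76,138)]: print(p,pr(c,S+Rs.apply(p)))
for uv in [(187,60),(180,306)]: print(Rs.inv().apply(un(c,uv,130)[0]-S))
im=cv2.resize(c["image"][40:330,90:290,::-1],(400,580),interpolation=cv2.INTER_CUBIC)
t=load("t3");im2=cv2.resize(t["image"][145:335,115:305,::-1],(400,400));o=np.zeros((580,800,3),np.uint8);o[:,:400]=im;o[:400,400:]=im2;cv2.imwrite("pics/c3.png",o)
```

```text
(-150, 76, 138) [[194.5  61.5]]
(-150, 76, 130) [[183.3  61.5]]
(-150, -124, 138) [[188.5 347. ]]
(-110, 170, 130) [[205.  -24.2]]
(-110, 170, 112) [[184.  -24.2]]
(-110, -170, 130) [[197.  385.4]]
(-30, 76, 138) [[236.2 113.5]]
[-143.6   80.2  130. ]
[-146.2  -97.4  130. ]
```

View pics/c3.png

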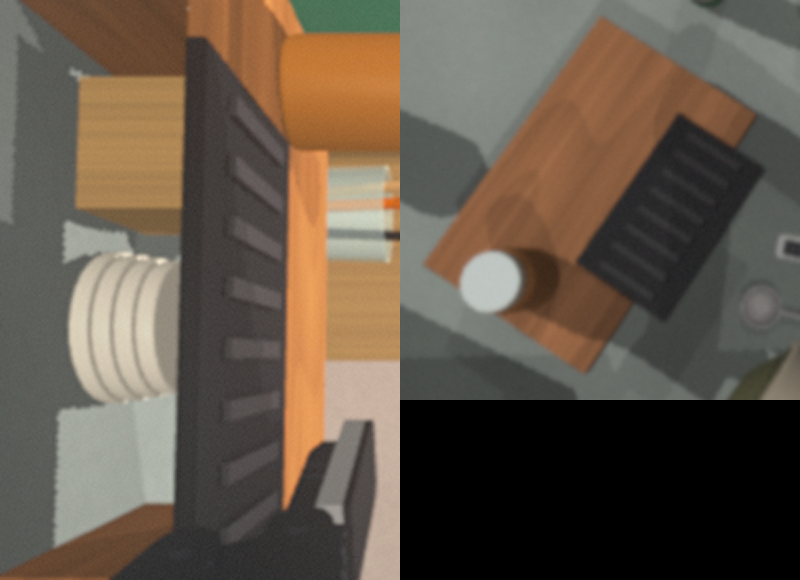

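```bash
python3 -m inch '0 -23 0 0 0 0;0 -23 0 0 0 0;0 -23 0 0 0 0;0 -23 0 0 0 0;0 0 0 0 0 0;0 0 0 0 0 0;0 0 0 0 0 0;0 0 0 0 0 0;0 0 0 0 0 0;0 0 0 0 0 0'
python3 rec.py
python3 - <<'E'
from ik import *
np.set_printoptions(suppress=True,precision=1)
c=load("t3");w=un(c,[((u-400)/2.105+115,v/2.105+145) for u,v in [(680,113),(765,168),(665,321),(578,263)]],138)
print(Rs.inv().apply(w-S)[:,:2])
a,b=fk(np.load("qg.npy"),P);go(a,b)
c=snap("side","s4");cv2.imwrite("pics/s4.png",cv2.resize(c["image"][150:350,230:490,::-1],(780,600),interpolation=cv2.INTER_CUBIC))
E
```

```text
time_s: 16.28
eef_pos: [453.1, 97.0, 135.2]
ee_rot: [0.071, 0.07, 0.704, 0.703]
force: [-0.3, 0.1, -0.9]
grip_width: 0.452
grip_force: 0.0
[[ -34.9 -121.6]
 [-151.1 -120.7]
 [-150.5   76.7]
 [ -34.8   76.7]]
at [453.1  97.  135.2] shift [ 1.1 -1.  89.5] turn [-0.  0.  0.]
```

View pics/s4.png

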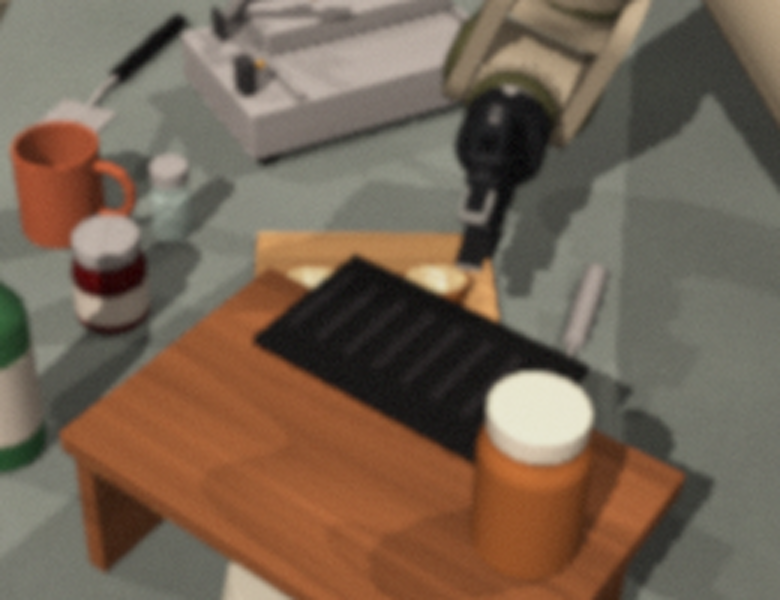

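The side view shows the gripper horizontal in front of the plate, with tips at (478,255). The plate lies square to the shelf, and the jars and salt pot are clear.

```bash
python3 -m inch '1 -1 12 0 0 0;0 0 12 0 0 0;0 0 12 0 0 0;0 0 12 0 0 0;0 0 12 0 0 0;0 0 12 0 0 0;0 0 10 0 0 0;0 0 6 0 0 0;0 0 0 0 0 0;0 0 0 0 0 0'
python3 -m inch '0 0 0 0 0 0;0 0 0 0 0 0;0 0 0 0 0 0;0 0 0 0 0 0;0 0 0 0 0 0;0 0 0 0 0 0;0 0 0 0 0 0;0 0 0 0 0 0;0 0 0 0 0 0;0 0 0 0 0 0' 0 60
python3 -m inch '0 0 0 0 0 0;0 0 0 0 0 0;0 0 0 0 0 0;0 0 0 0 0 0;0 0 0 0 0 0;0 0 0 0 0 0;0 0 0 0 0 0;0 0 0 0 0 0;0 0 0 0 0 0;0 0 0 0 0 0' 0 110
python3 rec.py
```

```text
time_s: 17.17
eef_pos: [469.5, 183.5, 133.5]
ee_rot: [0.071, 0.07, 0.704, 0.703]
force: [-0.2, -0.6, 0.8]
grip_width: 0.449
grip_force: 0.0
time_s: 18.0
eef_pos: [469.8, 183.1, 133.8]
ee_rot: [0.071, 0.071, 0.704, 0.703]
force: [-1.9, -6.2, 5.2]
grip_width: 0.077
grip_force: 61.0
time_s: 18.83
eef_pos: [469.8, 183.2, 133.8]
ee_rot: [0.071, 0.071, 0.704, 0.703]
force: [-1.4, -6.4, 5.3]
grip_width: 0.061
grip_force: 110.7
```

```bash
python3 -m inch '0 6 0 0 0 0;0 10 0 0 0 0;0 14 0 0 0 0;0 15 0 0 0 0;0 15 0 0 0 0;0 0 0 0 0 0;0 0 0 0 0 0;0 0 0 0 0 0;0 0 0 0 0 0;0 0 0 0 0 0'
python3 rec.py
python3 - <<'E'
from ik import *
from rig import ctrl
np.set_printoptions(suppress=True,precision=2)
q0=ctrl.sense()["joints"];print(q0)
Rp=Rs*R.from_euler('z',22,degrees=True)
pos,r=tool()
w2=pos+Rs.apply([-120,0,90]);q2=near(w2,hor(Rp,1),q0)
Rq=Rg*R.from_euler('z',22,degrees=True)
pre=G+Rg.apply([-56-110,0,200])
qp=None
for q in ik(pre,hor(Rq,-1),20): print("pre",q,wc(q)); qp=q
np.save("qp.npy",qp);np.save("q2.npy",q2)
print(q2);rows(q0,q2)
rows(q2,qp)
E
```

```text
time_s: 19.67
eef_pos: [469.5, 183.7, 192.6]
ee_rot: [0.07, 0.071, 0.704, 0.703]
force: [-0.4, 1.0, -5.1]
grip_width: 0.058
grip_force: 110.2
[-0.44  0.61  2.03  1.36  1.68 -2.65]
[-0.74  0.35  2.1   1.13  1.91 -2.53]
5 21 -25 -0.07 -0.00 -0.05;7 20 -24 -0.04 0.00 -0.03;9 18 -22 -0.00 0.00 -0.01;11 17 -21 0.03 0.00 0.02;13 15 -19 0.06 -0.00 0.06;0 0 0 0.00 0.00 0.00;0 0 0 0.00 0.00 0.00;0 0 0 0.00 0.00 0.00;0 0 0 0.00 0.00 0.00;0 0 0 0.00 0.00 0.00
end [403.3  83.5 282.6] 193.0Traceback (most recent call last):
  File "<stdin>", line 14, in <module>
  File "ik.py", line 36, in rows
    T=[fk(q0+(q1-q0)*t,P) for t in np.linspace(0,1,n0+1)]
              ~~^~~
TypeError: unsupported operand type(s) for -: 'NoneType' and 'float'
```

```bash
python3 -m inch '5 21 -25 -0.07 0 -0.05;7 20 -24 -0.04 0 -0.03;9 18 -22 0 0 -0.01;11 17 -21 0.03 0 0.02;13 15 -19 0.06 0 0.06;0 0 0 0 0 0;0 0 0 0 0 0;0 0 0 0 0 0;0 0 0 0 0 0;0 0 0 0 0 0'
python3 rec.py
python3 - <<'E'
from ik import *
from rig import ctrl
np.set_printoptions(suppress=True,precision=2)
q0=ctrl.sense()["joints"]
Rq=Rg*R.from_euler('z',22,degrees=True)
g=np.array([-.64,.9,2.26,3.16,1.59,0.])
for pit in(0,10):
 for dx in (-60,-30,0):
  for z in (77,140,200,260):
   print(pit,dx,z,near(G+Rg.apply([-56+dx,0,z]),hor(Rq,-1,np.radians(pit)),g))
c=snap("wrist","w5")
E
```

```text
time_s: 20.5
eef_pos: [402.8, 83.9, 283.0]
ee_rot: [0.07, 0.07, 0.703, 0.704]
force: [0.6, -0.5, -5.1]
grip_width: 0.062
grip_force: 110.3
0 -60 77 [-0.63  0.94  2.39  3.15  1.75  0.  ]
0 -60 140 [-0.63  0.7   2.44  3.15  1.57 -0.  ]
0 -60 200 [-0.63  0.45  2.46  3.15  1.34 -0.  ]
0 -60 260 [-0.63  0.22  2.44  3.15  1.09 -0.  ]
0 -30 77 [-0.67  0.92  2.33  3.1   1.68 -0.  ]
0 -30 140 [-0.67  0.69  2.38  3.1   1.51  0.  ]
0 -30 200 [-0.67  0.47  2.4   3.1   1.3   0.01]
0 -30 260 [-0.67  0.25  2.39  3.1   1.07  0.02]
0 0 77 [-0.7   0.9   2.27  3.07  1.61 -0.  ]
0 0 140 [-0.7   0.69  2.32  3.07  1.45  0.01]
0 0 200 [-0.7   0.48  2.34  3.07  1.25  0.02]
0 0 260 [-0.7   0.29  2.33  3.06  1.04  0.04]
10 -60 77 [-0.63  0.77  2.42  3.15  1.44  0.  ]
10 -60 140 [-0.63  0.52  2.45  3.15  1.22 -0.  ]
10 -60 200 [-0.63  0.28  2.44  3.15  0.98 -0.  ]
10 -60 260 [-0.63  0.07  2.4   3.15  0.72 -0.  ]
10 -30 77 [-0.67  0.76  2.36  3.11  1.38  0.  ]
10 -30 140 [-0.67  0.53  2.39  3.1   1.17  0.01]
10 -30 200 [-0.67  0.31  2.38  3.1   0.95  0.02]
10 -30 260 [-0.67  0.11  2.34  3.09  0.71  0.04]
10 0 77 [-0.7   0.76  2.3   3.07  1.31  0.01]
10 0 140 [-0.7   0.54  2.33  3.06  1.12  0.02]
10 0 200 [-0.7   0.34  2.32  3.05  0.92  0.04]
10 0 260 [-0.7   0.16  2.28  3.03  0.7   0.07]
```

View pics/w5.png

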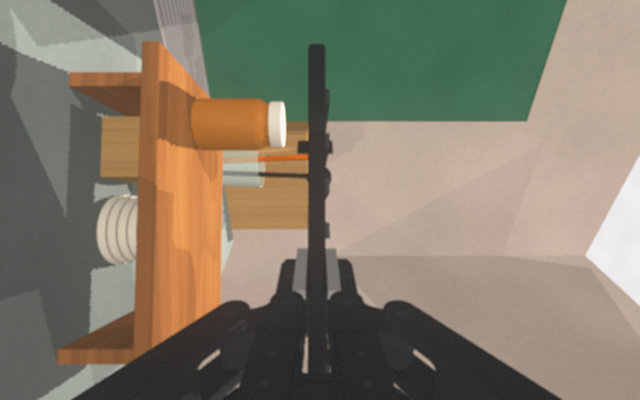

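The wrist view shows the plate edge-on in the jaws (column ~317, rows 45–370), in line with the tool and clear of the shelf and jar.

Run:
```python
from ik import *
from rig import ctrl
np.set_printoptions(suppress=True,precision=2)
q0=ctrl.sense()["joints"]
Rq=Rg*R.from_euler('z',22,degrees=True)
g=np.array([-.64,.45,2.4,3.1,1.3,0.])
qp=near(G+Rg.apply([-56-60,0,240]),hor(Rq,-1),g);np.save("qp.npy",qp);print(qp)
# plate in tool frame: from grasp
Rp=Rs*R.from_euler('z',22,degrees=True);rt=hor(Rp,1);tg=np.array([469.8,183.2,133.8])
C=rt.inv().apply(S+Rs.apply([(-31,78,134),(-31,-122,134),(-151,-122,134),(-151,78,134)])-tg)
np.save("plate_tool.npy",C);print(C)
for t in np.linspace(0,1,13):
    a,b=fk(q0+(qp-q0)*t,P);X=a+b.apply(C);print(a.round(),X[:,2].min().round(),X[:,0].max().round(),X[:,1].max().round(),wc(q0+(qp-q0)*t))
rows(q0,qp)
```

```text
[-0.63  0.29  2.45  3.15  1.17 -0.  ]
[[  57.64    0.2   132.21]
 [-127.8     0.2    57.29]
 [ -82.85    0.2   -53.98]
 [ 102.59    0.2    20.95]]
[403.  84. 283.] 283.0 539.0 225.0 (array([ 352., -166.,  283.]), array([188., -15., 614.]))
[435.  83. 293.] 272.0 573.0 226.0 (array([ 346., -156.,  278.]), array([187., -12., 615.]))
[465.  75. 302.] 260.0 599.0 213.0 (array([ 340., -146.,  274.]), array([186.,  -9., 616.]))
[492.  60. 311.] 247.0 616.0 187.0 (array([ 334., -136.,  269.]), array([184.,  -6., 616.]))
[515.  39. 318.] 234.0 627.0 147.0 (array([ 327., -126.,  265.]), array([183.,  -3., 617.]))
[532.  13. 322.] 223.0 632.0 95.0 (array([ 321., -116.,  261.]), array([182.,   0., 617.]))
[544. -17. 322.] 215.0 646.0 33.0 (array([ 313., -106.,  258.]), array([180.,   3., 618.]))
[549. -49. 319.] 211.0 661.0 -17.0 (array([306., -96., 254.]), array([179.,   6., 619.]))
[547. -83. 311.] 211.0 663.0 -30.0 (array([298., -86., 251.]), array([177.,   9., 619.]))
[ 538. -116.  299.] 216.0 651.0 -46.0 (array([291., -77., 248.]), array([175.,  12., 620.]))
[ 522. -148.  283.] 223.0 626.0
[... 612 characters left out ...]
.77;-4 10 -1 -0.56 -0.16 0.78;-3 11 -1 -0.57 -0.12 0.79;-3 11 -2 -0.58 -0.08 0.80;-2 11 -2 -0.58 -0.05 0.81;-1 11 -2 -0.58 -0.01 0.82;-1 12 -2 -0.58 0.03 0.83
    [549. -51. 319.]
-0 12 -3 -0.58 0.07 0.84;1 12 -3 -0.57 0.11 0.84;2 12 -3 -0.56 0.14 0.85;2 12 -3 -0.55 0.18 0.86;3 12 -4 -0.54 0.22 0.87;4 12 -4 -0.52 0.25 0.87;5 12 -4 -0.50 0.29 0.88;6 12 -4 -0.48 0.32 0.89;7 12 -4 -0.46 0.35 0.89;8 11 -4 -0.43 0.38 0.90
    [ 510. -165.  272.]
9 11 -5 -0.40 0.41 0.91;9 11 -5 -0.37 0.43 0.91;10 10 -5 -0.34 0.46 0.92;11 9 -5 -0.31 0.48 0.92;0 0 0 0.00 0.00 0.00;0 0 0 0.00 0.00 0.00;0 0 0 0.00 0.00 0.00;0 0 0 0.00 0.00 0.00;0 0 0 0.00 0.00 0.00;0 0 0 0.00 0.00 0.00
end [ 471.9 -199.2  240. ] 240.0
```

```bash
python3 -m inch '-11 3 3 -0.20 -0.52 0.60;-11 4 3 -0.24 -0.51 0.61;-11 5 2 -0.27 -0.49 0.63;-10 5 2 -0.31 -0.48 0.64;-10 6 2 -0.34 -0.46 0.66;-9 7 2 -0.37 -0.43 0.67;-9 7 1 -0.40 -0.41 0.68;-8 8 1 -0.43 -0.38 0.70;-8 8 1 -0.45 -0.36 0.71;-7 9 0 -0.48 -0.33 0.72'
python3 -m inch '-6 9 0 -0.50 -0.30 0.73;-6 9 0 -0.52 -0.26 0.75;-5 10 0 -0.54 -0.23 0.76;-5 10 -1 -0.55 -0.19 0.77;-4 10 -1 -0.56 -0.16 0.78;-3 11 -1 -0.57 -0.12 0.79;-3 11 -2 -0.58 -0.08 0.80;-2 11 -2 -0.58 -0.05 0.81;-1 11 -2 -0.58 -0.01 0.82;-1 12 -2 -0.58 0.03 0.83'
python3 -m inch '0 12 -3 -0.58 0.07 0.84;1 12 -3 -0.57 0.11 0.84;2 12 -3 -0.56 0.14 0.85;2 12 -3 -0.55 0.18 0.86;3 12 -4 -0.54 0.22 0.87;4 12 -4 -0.52 0.25 0.87;5 12 -4 -0.50 0.29 0.88;6 12 -4 -0.48 0.32 0.89;7 12 -4 -0.46 0.35 0.89;8 11 -4 -0.43 0.38 0.90'
python3 -m inch '9 11 -5 -0.40 0.41 0.91;9 11 -5 -0.37 0.43 0.91;10 10 -5 -0.34 0.46 0.92;11 9 -5 -0.31 0.48 0.92;0 0 0 0 0 0;0 0 0 0 0 0;0 0 0 0 0 0;0 0 0 0 0 0;0 0 0 0 0 0;0 0 0 0 0 0'
python3 rec.py
python3 - <<'E'
from ik import *
a,b=fk(np.load("qp.npy"),P);go(a,b)
t=snap("top","t6");s=snap("side","s6");w=snap("wrist","w6")
o=np.zeros((600,800,3),np.uint8)
o[:,:440]=cv2.resize(t["image"][130:310,370:502,::-1],(440,600),interpolation=cv2.INTER_CUBIC)
o[:300,440:]=cv2.resize(s["image"][100:220,270:414,::-1],(360,300),interpolation=cv2.INTER_CUBIC)
o[300:525,440:]=cv2.resize(w["image"][:,:,::-1],(360,225))
cv2.imwrite("pics/c6.png",o)
E
```

```text
time_s: 21.38
eef_pos: [506.1, 49.4, 314.6]
ee_rot: [0.007, 0.441, 0.461, 0.77]
force: [0.2, 0.0, -4.7]
grip_width: 0.059
grip_force: 110.4
time_s: 22.22
eef_pos: [549.2, -50.9, 318.0]
ee_rot: [-0.129, 0.612, 0.008, 0.78]
force: [0.6, 0.3, -5.3]
grip_width: 0.062
grip_force: 110.6
time_s: 23.05
eef_pos: [509.8, -165.8, 271.4]
ee_rot: [-0.276, 0.465, -0.48, 0.691]
force: [1.1, -0.4, -5.1]
grip_width: 0.062
grip_force: 110.6
time_s: 23.88
eef_pos: [472.1, -199.1, 241.5]
ee_rot: [-0.32, 0.321, -0.63, 0.631]
force: [-0.4, -0.1, -5.0]
grip_width: 0.061
grip_force: 110.4
at [ 472.1 -199.1  241.5] shift [ 0.2  1.5 -0.1] turn [-0.01  0.01  0.01]
```

View pics/c6.png

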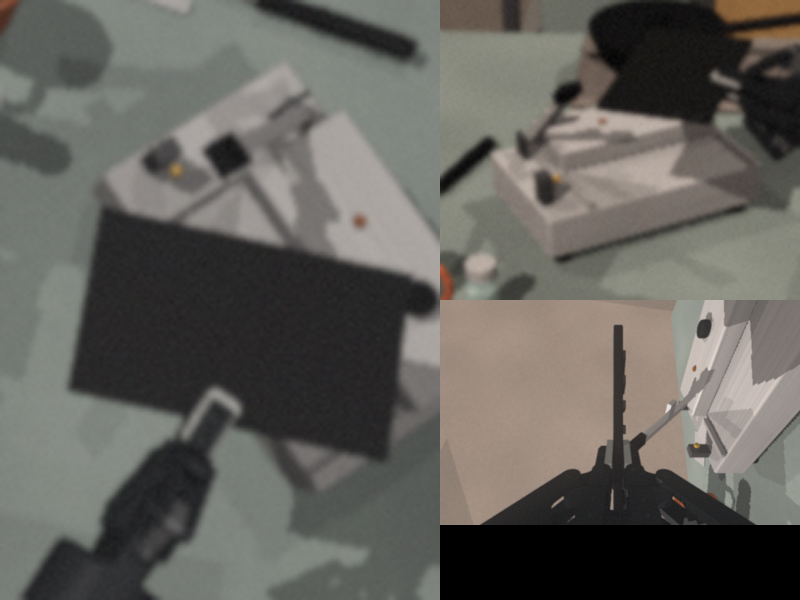

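The picture shows the plate flat side up, but 44° off the grill in yaw, because the flip mirrors the oblique grip angle. The tool must be set at -22° instead, so I check reach for that.

```bash
cat >> ik.py <<'E'
C=np.load("plate_tool.npy");cp=C.mean(0)
ax=(C[0]-C[3])/np.linalg.norm(C[0]-C[3]);ay=(C[0]-C[1])/np.linalg.norm(C[0]-C[1]);Rpt=R.from_matrix(np.c_[ax,ay,np.cross(ax,ay)])
def tool_for(p,pitch=0,roll=0,G=G,Rg=Rg):
    "tool pose with plate centre at grill point p, rear edge to +x, ribs down, nose down by pitch about rear edge"
    Rw=Rg*R.from_euler('y',pitch)*R.from_euler('x',np.pi+roll);r=Rw*Rpt.inv()
    rear=G+Rg.apply(np.array(p)+[60,0,0]);c=rear+Rw.apply([-60,0,0]);return c-r.apply(cp),r
E
python3 - <<'E'
from ik import *
np.set_printoptions(suppress=True,precision=2)
for pit in(0,5,10,-5):
 for dx in (-60,-30,-10,0):
  for z in (77,100,150,220):
   p,r=tool_for([-20+dx,0,z],np.radians(pit))
   q=near(p,r,np.array([-.27,.92,1.93,4.25,1.44,-.27]));print(pit,dx,z,p.round(),q,None if q is None else wc(q)[0])
E
```

```text
0 -60 77 [ 472. -193.   77.] None None
0 -60 100 [ 472. -193.  100.] None None
0 -60 150 [ 472. -193.  150.] None None
0 -60 220 [ 472. -193.  220.] None None
0 -30 77 [ 488. -219.   77.] None None
0 -30 100 [ 488. -219.  100.] None None
0 -30 150 [ 488. -219.  150.] None None
0 -30 220 [ 488. -219.  220.] None None
0 -10 77 [ 498. -236.   77.] [-0.22  0.92  1.89  4.34  1.45 -0.3 ] [455.  16.  77.]
0 -10 100 [ 498. -236.  100.] [-0.22  0.87  1.91  4.34  1.43 -0.34] [454.  16. 100.]
0 -10 150 [ 498. -236.  150.] None None
0 -10 220 [ 498. -236.  220.] None None
0 0 77 [ 503. -244.   77.] [-0.24  0.93  1.88  4.32  1.44 -0.31] [460.   7.  77.]
0 0 100 [ 503. -244.  100.] [-0.24  0.87  1.9   4.33  1.42 -0.35] [460.   7. 100.]
0 0 150 [ 503. -244.  150.] [-0.24  0.75  1.92  4.34  1.39 -0.44] [460.   7. 150.]
0 0 220 [ 503. -244.  220.] None None
5 -60 77 [ 472. -194.   86.] None None
5 -60 100 [ 472. -194.  109.] None None
5 -60 150 [ 472. -194.  159.] None None
5 -60 220 [ 472. -194.  229.] None None
5 -30 77 [ 488. -219.   86.] None None
5 -30 100 [ 488. -219.  109.] None None
5 -30 150
[... 1418 characters left out ...]
-219.  211.] None None
-5 -10 77 [ 498. -236.   68.] [-0.23  0.99  1.87  4.31  1.54 -0.23] [455.  15.  48.]
-5 -10 100 [ 498. -236.   91.] [-0.23  0.94  1.89  4.31  1.53 -0.26] [455.  15.  71.]
-5 -10 150 [ 498. -236.  141.] [-0.23  0.82  1.92  4.32  1.49 -0.34] [455.  15. 121.]
-5 -10 220 [ 498. -236.  211.] [-0.23  0.65  1.94  4.33  1.44 -0.47] [455.  15. 191.]
-5 0 77 [ 504. -245.   68.] [-0.24  1.    1.85  4.29  1.53 -0.23] [460.   6.  48.]
-5 0 100 [ 504. -245.   91.] [-0.24  0.94  1.87  4.3   1.52 -0.27] [460.   6.  71.]
-5 0 150 [ 504. -245.  141.] [-0.24  0.82  1.91  4.3   1.48 -0.35] [460.   6. 121.]
-5 0 220 [ 504. -245.  211.] [-0.24  0.66  1.93  4.32  1.43 -0.48] [460.   6. 191.]
```

```bash
cat > pathchk.py <<'E'
from ik import *
def chk(q0,q1):
    U=np.array([C[0]+(C[1]-C[0])*u+(C[3]-C[0])*v for u in np.linspace(0,1,9) for v in np.linspace(0,1,6)])
    J=[("pjar",S+Rs.apply([0,117,0]),36,245),("salt",np.array([716,-78,0]),22,78),("jam",np.array([748,40,0]),35,88),("levertip",G+Rg.apply([-5,122,0]),30,225)]
    m={n:9999 for n,*_ in J};zm=999
    for t in np.linspace(0,1,40):
        a,b=fk(q0+(q1-q0)*t,P);X=a+b.apply(np.r_[U,[[0,0,0],[57,0,-19],[-57,0,-19],[0,0,-100]]]);zm=min(zm,X[:,2].min())
        for n,c,r,h in J: m[n]=min(m[n],np.max([np.hypot(*(X-c)[:,:2].T)-r,X[:,2]-h],0).min())
    print("clear",{k:round(float(v)) for k,v in m.items()},"zmin",round(float(zm)))
E
python3 - <<'E'
from pathchk import *
from rig import ctrl
np.set_printoptions(suppress=True,precision=2)
q0=ctrl.sense()["joints"]
g=np.array([-.33,.5,2.43,2.17,1.4,0])
for z in(270,190,140):
    p,r=tool_for([-95,-40,z],0,0,S,Rs);q=near(p,r,g);print(z,p.round(1),q,wc(q))
    np.save(f"lay{z}.npy",q)
q=np.load("lay270.npy");chk(q0,q);rows(q0,q)
chk(q,np.load("lay140.npy"))
print(un(load("top0"),[(353,306),(315,296),(288,290)],10).round())
E
```

```text
270 [477.7 173.2 270.2] [-0.34  0.18  2.44  2.13  1.27  0.44] (array([267.,  28., 270.]), array([111.,  84., 633.]))
190 [477.7 173.2 190.2] [-0.34  0.49  2.46  2.19  1.46  0.15] (array([267.,  28., 190.]), array([234.,  40., 588.]))
140 [477.7 173.2 140.2] [-0.34  0.7   2.45  2.2   1.57 -0.  ] (array([267.,  28., 140.]), array([305.,  15., 538.]))
clear {'pjar': 31, 'salt': 163, 'jam': 163, 'levertip': 24} zmin 241
-35 -8 -5 0.18 -1.06 0.04;-35 -7 -4 0.15 -1.07 0.04;-35 -6 -4 0.11 -1.07 0.05;-36 -5 -3 0.08 -1.08 0.05;-36 -4 -2 0.04 -1.08 0.05;-36 -3 -2 0.00 -1.08 0.05;-36 -2 -1 -0.04 -1.08 0.05;-36 -1 -1 -0.07 -1.07 0.05;-35 0 -0 -0.11 -1.07 0.04;-35 1 0 -0.15 -1.06 0.04
    [493. 142. 273.]
-35 3 1 -0.20 -1.05 0.04;0 0 0 0.00 0.00 0.00;0 0 0 0.00 0.00 0.00;0 0 0 0.00 0.00 0.00;0 0 0 0.00 0.00 0.00;0 0 0 0.00 0.00 0.00;0 0 0 0.00 0.00 0.00;0 0 0 0.00 0.00 0.00;0 0 0 0.00 0.00 0.00;0 0 0 0.00 0.00 0.00
end [477.7 173.2 270.2] 241.0
clear {'pjar': 31, 'salt': 217, 'jam': 157, 'levertip': 309} zmin 140
[[337. -44.  10.]
 [364.  55.  10.]
 [381. 126.  10.]]
```

```bash
python3 -m inch '-18 -4 -2 0.09 -0.53 0.02;-18 -4 -2 0.09 -0.53 0.02;-35 -7 -4 0.15 -1.07 0.04;-35 -6 -4 0.11 -1.07 0.05;-36 -5 -3 0.08 -1.08 0.05;-36 -4 -2 0.04 -1.08 0.05;-36 -3 -2 0 -1.08 0.05;-36 -2 -1 -0.04 -1.08 0.05;-36 -1 -1 -0.07 -1.07 0.05;-35 0 0 -0.11 -1.07 0.04'
python3 -m inch '-35 1 0 -0.15 -1.06 0.04;-18 1 0 -0.10 -0.53 0.02;-17 2 1 -0.10 -0.52 0.02;0 0 0 0 0 0;0 0 0 0 0 0;0 0 0 0 0 0;0 0 0 0 0 0;0 0 0 0 0 0;0 0 0 0 0 0;0 0 0 0 0 0'
python3 rec.py
python3 - <<'E'
from ik import *
a,b=fk(np.load("lay140.npy"),P);go(a,b)
E
```

```text
time_s: 24.87
eef_pos: [505.5, 113.2, 277.3]
ee_rot: [0.597, -0.577, 0.386, -0.402]
force: [0.0, -0.0, -3.8]
grip_width: 0.062
grip_force: 110.3
time_s: 25.7
eef_pos: [476.7, 174.5, 273.0]
ee_rot: [0.626, -0.625, 0.329, -0.329]
force: [0.0, 0.2, -6.0]
grip_width: 0.062
grip_force: 110.4
at [476.7 174.5 273. ] shift [  1.8 132.8  -0. ] turn [-0.01 -0.01 -0.01]
```

```bash
python3 -m inch '2 20 0 0 0 0;0 20 0 0 0 0;0 20 0 0 0 0;0 20 0 0 0 0;0 20 0 0 0 0;0 15 0 0 0 0;0 10 0 0 0 0;0 4 0 0 0 0;0 0 0 0 0 0;0 0 0 0 0 0'
python3 -m inch '0 1 0 0 0 0;0 1 0 0 0 0;0 1 0 0 0 0;0 1 0 0 0 0;0 1 0 0 0 0;0 0 0 0 0 0;0 0 0 0 0 0;0 0 0 0 0 0;0 0 0 0 0 0;0 0 0 0 0 0'
python3 rec.py
```

```text
time_s: 26.53
eef_pos: [478.0, 173.0, 144.4]
ee_rot: [0.626, -0.625, 0.329, -0.329]
force: [-0.3, 0.1, -4.9]
grip_width: 0.061
grip_force: 110.5
time_s: 27.37
eef_pos: [477.7, 173.2, 139.1]
ee_rot: [0.626, -0.625, 0.329, -0.329]
force: [-0.3, -0.3, -5.6]
grip_width: 0.064
grip_force: 110.4
```

```bash
python3 -m inch '0 1 0 0 0 0;0 0 0 0 0 0;0 1 0 0 0 0;0 0 0 0 0 0;0 0 0 0 0 0;0 0 0 0 0 0;0 0 0 0 0 0;0 0 0 0 0 0;0 0 0 0 0 0;0 0 0 0 0 0'
python3 -m inch '0 1 0 0 0 0;0 0 0 0 0 0;0 0 0 0 0 0;0 0 0 0 0 0;0 0 0 0 0 0;0 0 0 0 0 0;0 0 0 0 0 0;0 0 0 0 0 0;0 0 0 0 0 0;0 0 0 0 0 0'
python3 rec.py
```

```text
time_s: 28.2
eef_pos: [477.7, 173.2, 137.2]
ee_rot: [0.627, -0.625, 0.329, -0.329]
force: [-1.6, -0.8, -0.8]
grip_width: 0.063
grip_force: 110.6
time_s: 29.03
eef_pos: [477.7, 173.2, 136.9]
ee_rot: [0.627, -0.625, 0.329, -0.329]
force: [-3.4, -2.4, 4.8]
grip_width: 0.061
grip_force: 111.0
```

```bash
python3 -m inch '0 -0.7 0 0 0 0;0 0 0 0 0 0;0 0 0 0 0 0;0 0 0 0 0 0;0 0 0 0 0 0;0 0 0 0 0 0;0 0 0 0 0 0;0 0 0 0 0 0;0 0 0 0 0 0;0 0 0 0 0 0' 0.45 60
python3 -m inch '0 0 -12 0 0 0;0 0 -12 0 0 0;0 0 -12 0 0 0;0 0 -12 0 0 0;0 0 -12 0 0 0;0 0 0 0 0 0;0 0 0 0 0 0;0 0 0 0 0 0;0 0 0 0 0 0;0 0 0 0 0 0'
python3 rec.py
cat > vis.py <<'E'
from ik import *
def dark_plate(c,z,roi,Wt=None,x0=None,save=None):
    "fit 120x200 rectangle at height z to dark pixels of the top view"
    im=c["image"].astype(int);m=((im.max(2)<62)).astype(np.uint8)
    M=np.zeros_like(m);a,b,d,e=roi;M[b:e,a:d]=m[b:e,a:d]
    M=cv2.morphologyEx(M,cv2.MORPH_OPEN,np.ones((5,5),np.uint8))
    n,l,st,ce=cv2.connectedComponentsWithStats(M);k=1+np.argmax(st[1:,4]);ys,xs=np.nonzero(l==k)
    w=un(c,np.c_[xs,ys],z)[:,:2].astype(np.float32);r=cv2.minAreaRect(w)
    print("area px",st[k,4],"rect",r);return r,w
E
python3 - <<'E'
from vis import *
np.set_printoptions(suppress=True,precision=1)
c=snap("top","t7")
r,w=dark_plate(c,141,(170,140,310,320))
b=cv2.boxPoints(r);print(Rs.inv().apply(np.c_[b,b[:,:1]*0]-S)[:,:2])
print("from exp: ",Rs.inv().apply(tool()[0]-S))
E
```

```text
time_s: 29.87
eef_pos: [477.7, 173.2, 136.7]
ee_rot: [0.626, -0.625, 0.329, -0.329]
force: [0.4, 0.4, 0.8]
grip_width: 0.449
grip_force: 0.0
time_s: 30.7
eef_pos: [433.9, 139.7, 135.1]
ee_rot: [0.627, -0.626, 0.328, -0.328]
force: [0.1, -0.2, 0.3]
grip_width: 0.452
grip_force: 0.0
area px 4338 rect ((502.96795654296875, 203.44662475585938), (121.40776824951172, 203.7760467529297), 57.07539367675781)
[[-158.4   59.9]
 [-156.6 -143.9]
 [ -35.2 -142.8]
 [ -37.    60.9]]
from exp:  [-188.1  -19.   135.1]
```

Run:
```python
from ik import *
from rig import ctrl
np.set_printoptions(suppress=True,precision=2)
q0=ctrl.sense()["joints"]
Rsp=R.from_euler('z',57.0,degrees=True)
Rp=Rsp*R.from_euler('z',22,degrees=True);r=hor(Rp,-1)
cw=np.array([503,203.4,136.5]);g=cw+Rsp.apply([-60+19.5,0,0]);ret=g-Rp.apply([75,0,0])
guess=np.array([-.43,.75,2.06,1.38,1.63,.33])
qr=near(ret,r,guess);print(qr,wc(qr),near(g,r,guess));np.save("qr.npy",qr)
# new plate_tool : keep order rear(+x) first; y sign as flat-up plate seen in its frame with ribs down
Cn=r.inv().apply(cw+Rsp.apply([(60,-100,0),(60,100,0),(-60,100,0),(-60,-100,0)])-g);np.save("plate_tool.npy",Cn);print(Cn)
for t in np.linspace(0,1,6): print(Rs.inv().apply(fk(q0+(qr-q0)*t,P)[0]-S).round())
rows(q0,qr);print(g)
```

```text
[-0.62  0.77  1.96  1.18  1.74  0.38] (array([ 418., -155.,  137.]), array([317., -83., 516.])) [-0.45  0.77  1.97  1.33  1.67  0.39]
[[ 130.37    0.     55.72]
 [ -55.07    0.    130.64]
 [-100.02    0.     19.38]
 [  85.41    0.    -55.54]]
[-188.  -19.  135.]
[-179.  -31.  143.]
[-176.  -41.  147.]
[-180.  -49.  148.]
[-190.  -58.  144.]
[-207.  -70.  136.]
5 -5 9 0.48 -0.87 0.06;5 -4 6 0.35 -0.91 0.05;5 -2 3 0.21 -0.94 0.04;5 -1 -0 0.07 -0.96 0.05;5 0 -4 -0.07 -0.96 0.06;5 2 -7 -0.21 -0.94 0.08;5 3 -10 -0.34 -0.91 0.11;4 4 -13 -0.47 -0.87 0.14;0 0 0 0.00 0.00 0.00;0 0 0 0.00 0.00 0.00
end [466.6  95.8 136.5] 118.0
[480.94 169.43 136.5 ]
```

```bash
python3 -m inch '0 0 -15 0 0 0;0 0 -15 0 0 0;5 -5 9 0.48 -0.87 0.06;5 -4 6 0.35 -0.91 0.05;5 -2 3 0.21 -0.94 0.04;5 -1 0 0.07 -0.96 0.05;5 0 -4 -0.07 -0.96 0.06;5 2 -7 -0.21 -0.94 0.08;5 3 -6 -0.34 -0.91 0.11;4 4 -5 -0.47 -0.87 0.14'
python3 rec.py
python3 - <<'E'
from ik import *
a,b=fk(np.load("qr.npy"),P);go(a,b);go([480.9,169.4,136.5])
E
```

```text
time_s: 31.58
eef_pos: [465.1, 88.8, 130.1]
ee_rot: [0.704, -0.704, 0.064, -0.064]
force: [0.3, -0.3, 0.1]
grip_width: 0.452
grip_force: 0.0
at [465.1  88.8 130.1] shift [ 0.3 -6.4  7.2] turn [-0.01  0.1  -0.  ]
at [465.1  88.8 130.1] shift [ 1.1 -6.3 82.1]
```

```bash
python3 -m inch '0 -6 0 0 0.1 0;0 0 12 0 0 0;0 0 12 0 0 0;0 0 12 0 0 0;0 0 12 0 0 0;0 0 12 0 0 0;0 0 12 0 0 0;0 0 9 0 0 0;0 0 0 0 0 0;0 0 0 0 0 0'
python3 - <<'E'
from h import *
go([480.9,169.4,136.8])
E
python3 -m inch '0 0 0 0 0 0;0 0 0 0 0 0;0 0 0 0 0 0;0 0 0 0 0 0;0 0 0 0 0 0;0 0 0 0 0 0;0 0 0 0 0 0;0 0 0 0 0 0;0 0 0 0 0 0;0 0 0 0 0 0' 0 60
python3 -m inch '0 -1 0 0 0 0;0 -9 0 0 0 0;0 -15 0 0 0 0;0 -20 0 0 0 0;0 -20 0 0 0 0;0 -20 0 0 0 0;0 -20 0 0 0 0;0 -15 0 0 0 0;0 0 0 0 0 0;0 0 0 0 0 0' 0 110
python3 rec.py
```

```text
time_s: 32.42
eef_pos: [480.2, 169.2, 136.8]
ee_rot: [0.705, -0.702, 0.069, -0.069]
force: [-0.0, 0.1, -0.7]
grip_width: 0.448
grip_force: 0.0
at [480.2 169.2 136.8] shift [ 0.6 -0.   0.4] 
time_s: 33.25
eef_pos: [480.8, 168.7, 136.8]
ee_rot: [0.705, -0.703, 0.069, -0.07]
force: [0.8, -4.1, 3.2]
grip_width: 0.076
grip_force: 63.1
time_s: 34.08
eef_pos: [480.0, 168.8, 256.3]
ee_rot: [0.704, -0.703, 0.069, -0.069]
force: [-1.3, 0.4, -5.1]
grip_width: 0.057
grip_force: 110.9
```

```bash
cat > gr.py <<'E'
from vis import *
from scipy.optimize import minimize
seg=[((-45,-108,70),(-45,108,70)),((43,-108,100),(43,80,100)),((43,-100,70),(43,80,70)),((-45,108,78),(43,108,78)),((-45,-108,78),(43,-108,78))]
pts=[np.linspace(a,b,40) for a,b in seg]
ims=[load(n) for n in("top0","w6","side0")]
Gs=[]
for c in ims:
    g=cv2.GaussianBlur(cv2.cvtColor(c["image"],cv2.COLOR_RGB2GRAY).astype(np.float32),(0,0),1.0)
    Gs.append((cv2.Sobel(g,5,1,0),cv2.Sobel(g,5,0,1)))
def score(v,which=(0,1,2),detail=False):
    s=0;D=[]
    Rz=R.from_euler('z',v[2])
    for k in which:
        for q in pts:
            uv=pr(ims[k],Rz.apply(q)+[v[0],v[1],0]).astype(np.float32);t=uv[-1]-uv[0];n=np.array([-t[1],t[0]])/np.linalg.norm(t)
            m=(uv[:,0]>2)&(uv[:,0]<637)&(uv[:,1]>2)&(uv[:,1]<397)
            if m.sum()<10: D.append(0);continue
            gx,gy=[cv2.remap(G_,uv[:,:1],uv[:,1:],cv2.INTER_LINEAR)[:,0] for G_ in Gs[k]]
            a=abs((gx*n[0]+gy*n[1])[m]);D.append(np.minimum(a,80).mean());s+=D[-1]
    return D if detail else s
if __name__=="__main__":
    for w in((0,),(1,),(2,),(0,2),(0,1,2)):
        best=max(((score((x,y,a),w),x,y,a) for x in np.arange(515,560,3) for y in np.arange(-315,-275,3) for a in np.arange(-1.075,-.955,.01)))
        r=minimize(lambda v:-score((v[0],v[1],v[2]/100),w),[best[1],best[2],best[3]*100],method="Nelder-Mead",options=dict(initial_simplex=np.array([best[1],best[2],best[3]*100])+np.vstack([np.zeros(3),2*np.eye(3)])))
        v=[r.x[0],r.x[1],r.x[2]/100];print(w,np.round(v,3),-r.fun,np.round(score(v,w,True)))
E
python3 gr.py
```

```text
(0,) [ 528.511 -301.793   -1.028] 360.88140869140625 [80. 72. 80. 70. 58.]
(1,) [ 529.999 -296.572   -1.021] 211.75970458984375 [59. 31. 44. 78.  0.]
(2,) [ 545.841 -286.058   -1.045] 354.2946472167969 [78. 68. 80. 54. 74.]
(0, 2) [ 528.036 -301.237   -1.023] 627.1744995117188 [80. 71. 80. 70. 59. 75. 61. 80. 21. 30.]
(0, 1, 2) [ 530.105 -300.78    -1.033] 820.0514526367188 [80. 73. 80. 67. 51. 35. 32. 69. 71.  0. 75. 61. 80. 19. 26.]
```

Run:
```python
from gr import *
np.set_printoptions(suppress=True,precision=1)
c=ims[0];th=np.pi/4
tip=np.array([106,122,90])+np.array([-165*np.cos(th),0,165*np.sin(th)])+8*np.array([np.sin(th),0,np.cos(th)])
Q=[(-45,108,78),(-45,-108,78),(43,-108,100),tip,(-4,152,107)]
for v in ((528.5,-301.8,-1.028),(530,-300.8,-1.033),(533,-297.7,-1.015),(530,-296.6,-1.021)):
    print(v,((pr(c,R.from_euler('z',v[2]).apply(Q)+[v[0],v[1],0])-[385,145])*4).round().tolist())
print("clicks (122,220) (315,505) (440,440) (212,125) (132,125)")
# dark pad / post centroids in top0
g=c["image"].max(2)[145:295,385:535];m=(g<70).astype(np.uint8);n,l,st,ce=cv2.connectedComponentsWithStats(m)
for k in range(1,n):
    if st[k,4]>8: print(st[k].tolist(),(ce[k]*4).round())
```

```text
(528.5, -301.8, -1.028) [[121.0, 229.0], [320.0, 519.0], [450.0, 441.0], [229.0, 130.0], [147.0, 129.0]]
(530, -300.8, -1.033) [[120.0, 226.0], [317.0, 516.0], [447.0, 440.0], [228.0, 127.0], [146.0, 126.0]]
(533, -297.7, -1.015) [[113.0, 224.0], [315.0, 511.0], [444.0, 432.0], [219.0, 124.0], [137.0, 124.0]]
(530, -296.6, -1.021) [[112.0, 227.0], [313.0, 516.0], [442.0, 438.0], [218.0, 128.0], [137.0, 127.0]]
clicks (122,220) (315,505) (440,440) (212,125) (132,125)
[97, 0, 13, 3, 27] [416.   3.]
[47, 26, 13, 12, 99] [212. 125.]
[28, 30, 9, 6, 33] [128. 130.]
[105, 70, 11, 10, 88] [440. 297.]
```

```bash
sed -i 's/^G=np.array.*/G=np.array([532.,-298.,0]);Rg=R.from_euler("z",-1.022)/' ik.py
python3 - <<'E'
from pathchk import *
from rig import ctrl
np.set_printoptions(suppress=True,precision=2)
q0=ctrl.sense()["joints"];print(q0)
g=np.array([-.64,.5,2.35,3.1,1.3,0.])
for nm,p in dict(a=[-85,0,250],b=[-85,0,92],c=[-26,0,92],d=[-26,0,77]).items():
    a,r=tool_for(p);q=near(a,r,g);print(nm,a.round(1),q,None if q is None else wc(q)[0])
    if q is not None: np.save("pl_"+nm,q)
qa=np.load("pl_a.npy");chk(q0,qa);rows(q0,qa)
E
```

```text
[-0.46  0.48  1.98  1.37  1.73  0.66]
a [ 466.5 -190.9  250. ] [-0.6   0.24  2.46  3.18  1.14 -0.02] [261. -39. 250.]
b [ 466.5 -190.9   92. ] [-0.6   0.89  2.42  3.18  1.74  0.01] [261. -39.  92.]
c [ 497.3 -241.3   92. ] [-0.69  0.86  2.31  3.09  1.6  -0.  ] [292. -89.  92.]
d [ 497.3 -241.3   77. ] [-0.69  0.91  2.3   3.09  1.63 -0.  ] [292. -89.  77.]
clear {'pjar': 34, 'salt': 172, 'jam': 168, 'levertip': 25} zmin 250
17 -9 -2 0.33 0.98 -0.36;18 -8 -3 0.28 1.00 -0.33;18 -7 -4 0.24 1.01 -0.30;19 -6 -5 0.19 1.02 -0.28;19 -5 -5 0.14 1.03 -0.25;20 -4 -6 0.10 1.04 -0.23;21 -3 -7 0.05 1.04 -0.20;21 -2 -8 0.00 1.04 -0.18;22 -1 -8 -0.04 1.04 -0.16;22 0 -9 -0.08 1.04 -0.14
    [579.   8. 310.]
23 1 -9 -0.13 1.03 -0.12;23 3 -10 -0.17 1.02 -0.10;24 4 -10 -0.21 1.01 -0.08;24 5 -10 -0.25 1.00 -0.06;24 6 -11 -0.29 0.98 -0.04;25 8 -11 -0.32 0.97 -0.03;25 9 -11 -0.36 0.95 -0.01;25 10 -11 -0.39 0.93 0.01;26 11 -11 -0.42 0.91 0.03;0 0 0 0.00 0.00 0.00
end [ 466.5 -190.9  250. ] 250.0
```

```bash
python3 -m inch '17 -9 -2 0.33 0.98 -0.36;18 -8 -3 0.28 1.00 -0.33;18 -7 -4 0.24 1.01 -0.30;19 -6 -5 0.19 1.02 -0.28;19 -5 -5 0.14 1.03 -0.25;20 -4 -6 0.10 1.04 -0.23;21 -3 -7 0.05 1.04 -0.20;21 -2 -8 0 1.04 -0.18;22 -1 -8 -0.04 1.04 -0.16;22 0 -9 -0.08 1.04 -0.14'
python3 -m inch '23 1 -9 -0.13 1.03 -0.12;23 3 -10 -0.17 1.02 -0.10;24 4 -10 -0.21 1.01 -0.08;24 5 -10 -0.25 1.00 -0.06;24 6 -11 -0.29 0.98 -0.04;25 8 -11 -0.32 0.97 -0.03;25 9 -11 -0.36 0.95 -0.01;25 10 -11 -0.39 0.93 0.01;26 11 -11 -0.42 0.91 0.03;0 0 0 0 0 0'
python3 -m inch '0 0 0 0 0 0;0 0 0 0 0 0;0 0 0 0 0 0;0 0 0 0 0 0;0 0 0 0 0 0;0 0 0 0 0 0;0 0 0 0 0 0;0 0 0 0 0 0;0 0 0 0 0 0;0 0 0 0 0 0'
python3 rec.py
python3 - <<'E'
from vis import *
a,b=fk(np.load("pl_a.npy"),P);go(a,b)
a,b=fk(np.load("pl_b.npy"),P);go(a,b)
c=snap("top","t8")
p,r=tool();X=p+r.apply(C)
print("expected",X.mean(0).round(1),np.degrees(np.arctan2(*(X[0]-X[3])[[1,0]])).round(1),X[:,2].round(1))
r,w=dark_plate(c,X[:,2].mean()+4,(360,130,480,320))
E
```

```text
time_s: 34.92
eef_pos: [579.0, 6.2, 306.8]
ee_rot: [0.606, -0.518, 0.348, -0.494]
force: [1.3, -1.3, -4.2]
grip_width: 0.064
grip_force: 110.9
time_s: 35.75
eef_pos: [463.4, -191.2, 243.4]
ee_rot: [0.315, -0.316, 0.637, -0.628]
force: [-0.4, 0.0, -5.1]
grip_width: 0.06
grip_force: 110.9
time_s: 36.58
eef_pos: [466.2, -190.9, 247.5]
ee_rot: [0.319, -0.316, 0.633, -0.631]
force: [0.9, -0.5, -5.8]
grip_width: 0.056
grip_force: 111.0
at [ 466.2 -190.9  247.5] shift [-0.2 -2.5  0.2] turn [ 0.01 -0.01 -0.04]
at [ 466.2 -190.9  247.5] shift [  0.4 155.5   0.3] turn [ 0.01 -0.01 -0.04]
expected [ 487.3 -225.5  247.4] -58.6 [247.  247.6 247.9 247.2]
area px 4691 rect ((490.779052734375, -228.70681762695312), (198.15884399414062, 117.80448913574219), 31.597414016723633)
```

```bash
python3 -m inch '0 20 0 0 0 0;0 20 0 0 0 0;0 20 0 0 0 0;0 20 0 0 0 0;0 20 0 0 0 0;0 20 0 0 0 0;0 18 0 0 0 0;0 12 0 0 0 0;0 5 0 0 0 0;0 0 0 0 0 0'
python3 rec.py
python3 - <<'E'
from ik import *
a,b=fk(np.load("pl_c.npy"),P);go(a,b)
c=snap("side","s8");t=snap("top","t9");w=snap("wrist","w8")
E
```

```text
time_s: 37.47
eef_pos: [466.7, -190.5, 91.5]
ee_rot: [0.318, -0.317, 0.633, -0.631]
force: [0.0, 0.7, -4.2]
grip_width: 0.06
grip_force: 110.9
at [ 466.7 -190.5   91.5] shift [22.5 -0.7 54.9] turn [ 0.02 -0.01 -0.04]
```

```bash
python3 -m inch '3 0 7 0 0 0;3 0 7 0 0 0;3 0 7 0 0 0;3 0 7 0 0 0;3 0 7 0 0 0;3 0 7 0 0 0;2 0 5 0 0 0;0 0 0 0 0 0;0 0 0 0 0 0;0 0 0 0 0 0'
python3 -m inch '0 3 0 0 0 0;0 3 0 0 0 0;0 2 0 0 0 0;0 1 0 0 0 0;0 0 0 0 0 0;0 0 0 0 0 0;0 0 0 0 0 0;0 0 0 0 0 0;0 0 0 0 0 0;0 0 0 0 0 0'
python3 rec.py
python3 - <<'E'
from vis import *
p,r=tool();X=p+r.apply(C);L=Rg.inv().apply(X-G);print("exp in grill",L.round(1))
c=snap("top","t10");r,w=dark_plate(c,p[2]+4,(360,130,500,320))
b=cv2.boxPoints(r);print(Rg.inv().apply(np.c_[b,b[:,:1]*0]-G)[:,:2].round(1))
E
```

```text
time_s: 38.45
eef_pos: [492.1, -234.2, 92.2]
ee_rot: [0.319, -0.317, 0.633, -0.631]
force: [0.1, -0.9, -5.2]
grip_width: 0.061
grip_force: 110.9
time_s: 39.28
eef_pos: [492.3, -234.4, 83.5]
ee_rot: [0.319, -0.316, 0.633, -0.631]
force: [0.4, -0.3, -5.0]
grip_width: 0.054
grip_force: 110.9
exp in grill [[  25.4 -100.9   83. ]
 [  25.7   99.1   83.6]
 [ -94.3   99.3   83.8]
 [ -94.6 -100.7   83.2]]
area px 3567 rect ((513.20458984375, -273.0027770996094), (205.4727020263672, 118.75199890136719), 31.38651466369629)
[[ -90.6 -105.7]
 [  28.1 -105.8]
 [  28.3   99.7]
 [ -90.4   99.8]]
```

```bash
python3 -m inch '0 1 0 0 0 0;0 1 0 0 0 0;0 1 0 0 0 0;0 0 0 0 0 0;0 0 0 0 0 0;0 0 0 0 0 0;0 0 0 0 0 0;0 0 0 0 0 0;0 0 0 0 0 0;0 0 0 0 0 0'
python3 -m inch '0 1 0 0 0 0;0 1 0 0 0 0;0 0 0 0 0 0;0 0 0 0 0 0;0 0 0 0 0 0;0 0 0 0 0 0;0 0 0 0 0 0;0 0 0 0 0 0;0 0 0 0 0 0;0 0 0 0 0 0'
python3 -m inch '0 1 0 0 0 0;0 0 0 0 0 0;0 0 0 0 0 0;0 0 0 0 0 0;0 0 0 0 0 0;0 0 0 0 0 0;0 0 0 0 0 0;0 0 0 0 0 0;0 0 0 0 0 0;0 0 0 0 0 0'
```

```text
time_s: 40.17
eef_pos: [492.3, -234.4, 80.4]
ee_rot: [0.319, -0.316, 0.633, -0.631]
force: [0.5, -0.4, -5.2]
grip_width: 0.057
grip_force: 110.9
time_s: 41.0
eef_pos: [492.3, -234.4, 78.4]
ee_rot: [0.319, -0.316, 0.633, -0.631]
force: [-0.4, -0.1, -5.8]
grip_width: 0.059
grip_force: 110.9
time_s: 41.83
eef_pos: [492.3, -234.4, 77.5]
ee_rot: [0.319, -0.316, 0.633, -0.631]
force: [0.4, 0.1, -2.6]
grip_width: 0.055
grip_force: 110.9
```

```bash
python3 -m inch '1.5 0 3.7 0 0 0;1.5 0 3.7 0 0 0;1 0 2.5 0 0 0;0 0 0 0 0 0;0 0 0 0 0 0;0 0 0 0 0 0;0 0 0 0 0 0;0 0 0 0 0 0;0 0 0 0 0 0;0 0 0 0 0 0'
python3 -m inch '0.8 0 1.8 0 0 0;0 0 0 0 0 0;0 0 0 0 0 0;0 0 0 0 0 0;0 0 0 0 0 0;0 0 0 0 0 0;0 0 0 0 0 0;0 0 0 0 0 0;0 0 0 0 0 0;0 0 0 0 0 0'
python3 -m inch '0.8 0 1.8 0 0 0;0 0 0 0 0 0;0 0 0 0 0 0;0 0 0 0 0 0;0 0 0 0 0 0;0 0 0 0 0 0;0 0 0 0 0 0;0 0 0 0 0 0;0 0 0 0 0 0;0 0 0 0 0 0'
```

```text
time_s: 42.67
eef_pos: [497.8, -243.6, 77.4]
ee_rot: [0.319, -0.316, 0.633, -0.631]
force: [-0.2, -1.6, -2.5]
grip_width: 0.056
grip_force: 110.8
time_s: 43.5
eef_pos: [498.9, -244.6, 77.2]
ee_rot: [0.319, -0.317, 0.633, -0.631]
force: [-0.3, 5.1, -2.1]
grip_width: 0.056
grip_force: 111.6
time_s: 44.33
eef_pos: [499.6, -244.8, 77.1]
ee_rot: [0.32, -0.318, 0.633, -0.63]
force: [-6.3, 16.6, 0.9]
grip_width: 0.058
grip_force: 113.2
```

```bash
python3 -m inch '0 0 0 0 0 0;0 0 0 0 0 0;0 0 0 0 0 0;0 0 0 0 0 0;0 0 0 0 0 0;0 0 0 0 0 0;0 0 0 0 0 0;0 0 0 0 0 0;0 0 0 0 0 0;0 0 0 0 0 0' 0.4 60
python3 -m inch '0 0 -8 0 0 0;0 0 -10 0 0 0;0 0 -10 0 0 0;0 0 -10 0 0 0;0 0 -10 0 0 0;0 0 -6 0 0 0;0 0 0 0 0 0;0 0 0 0 0 0;0 0 0 0 0 0;0 0 0 0 0 0'
python3 rec.py
python3 - <<'E'
from vis import *
c=snap("top","t11");r,w=dark_plate(c,81,(360,130,500,320))
b=cv2.boxPoints(r);print(Rg.inv().apply(np.c_[b,b[:,:1]*0]-G)[:,:2].round(1))
from rig import ctrl;print(ctrl.sense()["joints"].round(2))
o=np.zeros((600,800,3),np.uint8);w=snap("wrist","w11");s=snap("side","s11")
o[:,:480]=cv2.resize(c["image"][140:300,380:508,::-1],(480,600),interpolation=cv2.INTER_CUBIC)
o[:200,480:]=cv2.resize(w["image"][:,:,::-1],(320,200));o[200:450,480:]=cv2.resize(s["image"][110:220,280:420,::-1],(320,250),interpolation=cv2.INTER_CUBIC)
cv2.imwrite("pics/c11.png",o)
E
```

```text
time_s: 45.17
eef_pos: [499.8, -247.0, 77.4]
ee_rot: [0.319, -0.316, 0.633, -0.631]
force: [-1.2, 0.0, 0.1]
grip_width: 0.401
grip_force: 0.0
time_s: 46.0
eef_pos: [456.7, -215.0, 77.6]
ee_rot: [0.319, -0.316, 0.632, -0.631]
force: [0.4, 0.0, 0.1]
grip_width: 0.399
grip_force: 0.0
area px 3644 rect ((522.0424194335938, -284.1531982421875), (202.38795471191406, 120.42597961425781), 30.618194580078125)
[[ -78.7 -101.6]
 [  41.7 -103.3]
 [  44.7   99. ]
 [ -75.8  100.8]]
[-0.71  0.95  2.41  3.07  1.79 -0.01]
```

Run:
```python
from ik import *
p,_=tool();print(Rg.inv().apply(p-G).round(1))
go(G+Rg.apply([-90,0,77]))
go(G+Rg.apply([-60,0,77]))
```

```text
[-110.3  -21.    77.5]
at [ 456.6 -214.9   77.5] shift [-11.9   0.6  26.6] 
at [ 456.6 -214.9   77.5] shift [-0.7  0.5 54.4]
```

View pics/c11.png

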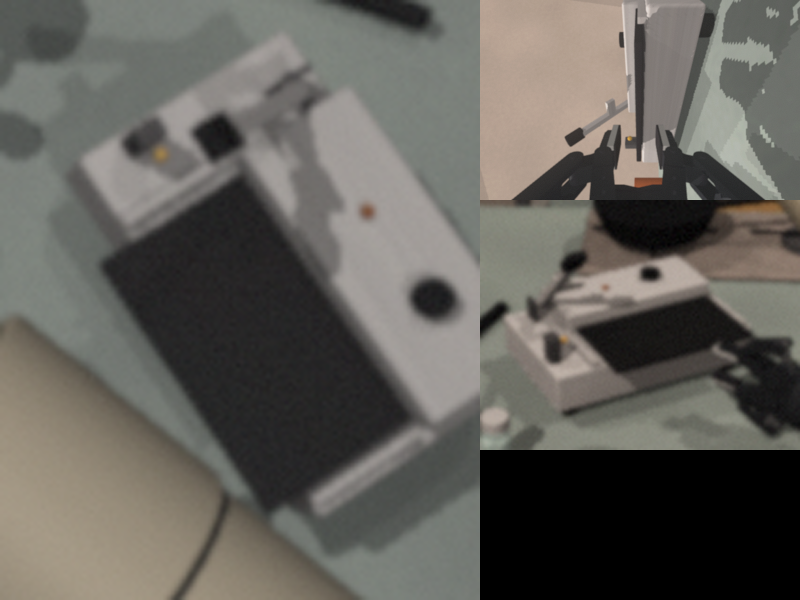

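The composite shows the plate flat side up in the bed between the rails, close to the stop (rear edge from (240,180) to (410,415) in the left panel), with the lever still raised. Next I press its front edge with shut fingers to seat it fully.

```bash
python3 -m inch '-4 0 3 0 0 0;-4 0 5 0 0 0;-4 0 5 0 0 0;0 0 0 0 0 0;0 0 0 0 0 0;0 0 0 0 0 0;0 0 0 0 0 0;0 0 0 0 0 0;0 0 0 0 0 0;0 0 0 0 0 0' 0 30
python3 -m inch '1.2 0 3 0 0 0;1.2 0 3 0 0 0;1.2 0 3 0 0 0;0 0 0 0 0 0;0 0 0 0 0 0;0 0 0 0 0 0;0 0 0 0 0 0;0 0 0 0 0 0;0 0 0 0 0 0;0 0 0 0 0 0'
python3 -m inch '1.2 0 3 0 0 0;1.2 0 3 0 0 0;0 0 0 0 0 0;0 0 0 0 0 0;0 0 0 0 0 0;0 0 0 0 0 0;0 0 0 0 0 0;0 0 0 0 0 0;0 0 0 0 0 0;0 0 0 0 0 0'
python3 -m inch '1.2 0 3 0 0 0;0 0 0 0 0 0;0 0 0 0 0 0;0 0 0 0 0 0;0 0 0 0 0 0;0 0 0 0 0 0;0 0 0 0 0 0;0 0 0 0 0 0;0 0 0 0 0 0;0 0 0 0 0 0'
python3 -m inch '0.8 0 2 0 0 0;0 0 0 0 0 0;0 0 0 0 0 0;0 0 0 0 0 0;0 0 0 0 0 0;0 0 0 0 0 0;0 0 0 0 0 0;0 0 0 0 0 0;0 0 0 0 0 0;0 0 0 0 0 0'
python3 -c "
from ik import *
print(Rg.inv().apply(tool()[0]-G))"
```

```text
time_s: 46.98
eef_pos: [473.9, -212.9, 77.3]
ee_rot: [0.318, -0.316, 0.633, -0.631]
force: [0.9, -0.6, 0.4]
grip_width: 0.002
grip_force: 0.0
time_s: 47.82
eef_pos: [479.1, -221.1, 77.4]
ee_rot: [0.319, -0.316, 0.633, -0.631]
force: [-0.3, 0.4, -0.4]
grip_width: 0.004
grip_force: 0.0
time_s: 48.65
eef_pos: [482.5, -226.6, 77.4]
ee_rot: [0.319, -0.316, 0.633, -0.631]
force: [0.7, -0.3, -0.4]
grip_width: -0.004
grip_force: 0.0
time_s: 49.48
eef_pos: [484.2, -229.4, 77.4]
ee_rot: [0.319, -0.316, 0.633, -0.631]
force: [-0.7, 0.3, -0.5]
grip_width: 0.001
grip_force: 0.0
time_s: 50.32
eef_pos: [485.3, -231.2, 77.4]
ee_rot: [0.319, -0.316, 0.633, -0.631]
force: [-0.1, 0.3, -0.5]
grip_width: -0.0
grip_force: 0.0
[-81.34983747  -4.99177812  77.37923317]
```

```bash
python3 -m inch '0.8 0 2 0 0 0;0 0 0 0 0 0;0 0 0 0 0 0;0 0 0 0 0 0;0 0 0 0 0 0;0 0 0 0 0 0;0 0 0 0 0 0;0 0 0 0 0 0;0 0 0 0 0 0;0 0 0 0 0 0'
python3 -m inch '0.8 0 2 0 0 0;0 0 0 0 0 0;0 0 0 0 0 0;0 0 0 0 0 0;0 0 0 0 0 0;0 0 0 0 0 0;0 0 0 0 0 0;0 0 0 0 0 0;0 0 0 0 0 0;0 0 0 0 0 0'
python3 -m inch '0.8 0 2 0 0 0;0 0 0 0 0 0;0 0 0 0 0 0;0 0 0 0 0 0;0 0 0 0 0 0;0 0 0 0 0 0;0 0 0 0 0 0;0 0 0 0 0 0;0 0 0 0 0 0;0 0 0 0 0 0'
python3 -m inch '0.8 0 2 0 0 0;0 0 0 0 0 0;0 0 0 0 0 0;0 0 0 0 0 0;0 0 0 0 0 0;0 0 0 0 0 0;0 0 0 0 0 0;0 0 0 0 0 0;0 0 0 0 0 0;0 0 0 0 0 0'
```

```text
time_s: 51.15
eef_pos: [486.3, -232.5, 77.2]
ee_rot: [0.319, -0.317, 0.633, -0.63]
force: [-3.0, 5.0, 0.6]
grip_width: 0.001
grip_force: 3.0
time_s: 51.98
eef_pos: [486.7, -232.8, 77.1]
ee_rot: [0.319, -0.318, 0.633, -0.63]
force: [-14.8, 15.9, 5.0]
grip_width: -0.0
grip_force: 10.9
time_s: 52.82
eef_pos: [486.9, -233.1, 77.0]
ee_rot: [0.319, -0.318, 0.633, -0.629]
force: [-27.7, 28.7, 10.0]
grip_width: 0.001
grip_force: 19.4
time_s: 53.65
eef_pos: [487.1, -233.3, 76.8]
ee_rot: [0.32, -0.319, 0.634, -0.628]
force: [-41.6, 41.4, 15.3]
grip_width: 0.0
grip_force: 28.4
```

```bash
python3 -m inch '0 0 -10 0 0 0;0 0 -15 0 0 0;0 0 -15 0 0 0;0 0 -15 0 0 0;0 -25 0 0 0 0;0 -30 0 0 0 0;0 -30 0 0 0 0;0 -30 0 0 0 0;0 -30 0 0 0 0;0 0 0 0 0 0'
python3 rec.py
cat >> ik.py <<'E'
def down(yaw): # tool down, tool x at world angle yaw
    return R.from_euler('z',yaw)*R.from_euler('x',np.pi)
def tip(th):
    e=np.pi/4-th;return np.array([106-165*np.cos(e)+8*np.sin(e),122,90+165*np.sin(e)+8*np.cos(e)])
E
python3 - <<'E'
from ik import *
from rig import ctrl
from vis import dark_plate
np.set_printoptions(suppress=True,precision=2)
c=snap("top","t12");r,w=dark_plate(c,81,(360,130,500,320))
q0=ctrl.sense()["joints"];print(q0)
p=G+Rg.apply(tip(0)+[0,0,60])
for k in (1,-1):
    for q in ik(p,down(-1.022+k*np.pi/2),15): 
        print(k,q,wc(q)); np.save(f"tip{k}",q)
        rows(q0,q)
E
```

```text
time_s: 54.48
eef_pos: [445.5, -206.0, 230.6]
ee_rot: [-0.321, 0.315, -0.628, 0.636]
force: [-0.2, 0.4, 0.2]
grip_width: -0.002
grip_force: 0.0
area px 3611 rect ((521.8648071289062, -284.55389404296875), (201.6033477783203, 119.42962646484375), 30.67593765258789)
[-0.71  0.33  2.52  3.07  1.29  0.02]
1 [-0.52  0.65  0.88 -0.    1.61  0.5 ] (array([ 633., -230.,  528.]), array([288., -31., 551.]))
-26 -14 19 0.47 -0.97 -0.16;-24 -13 19 0.45 -0.97 -0.18;-22 -12 18 0.43 -0.97 -0.21;-21 -11 18 0.41 -0.97 -0.23;-19 -10 17 0.38 -0.97 -0.26;-17 -9 16 0.34 -0.97 -0.28;-16 -8 15 0.31 -0.97 -0.30;-14 -7 14 0.27 -0.96 -0.32;-13 -6 13 0.23 -0.96 -0.34;-12 -4 12 0.18 -0.96 -0.35
    [630. -57. 321.]
-11 -3 11 0.14 -0.96 -0.37;-10 -2 9 0.09 -0.95 -0.37;-9 -0 8 0.04 -0.95 -0.38;-8 1 6 -0.01 -0.94 -0.38;-7 2 4 -0.06 -0.93 -0.38;-7 4 3 -0.11 -0.92 -0.38;-6 5 1 -0.17 -0.91 -0.37;-6 6 -1 -0.22 -0.90 -0.36;-6 8 -2 -0.27 -0.89 -0.34;-6 9 -4 -0.32 -0.88 -0.32
    [636. -14. 263.]
-6 10 -5 -0.37 -0.87 -0.30;-6 11 -7 -0.42 -0.85 -0.27;-7 13 -8 -0.46 -0.83 -0.24;-7 14 -9 -0.51 -0.82 -0.21;-7 15 -11 -0.55 -0
[... 1220 characters left out ...]
;-3 -5 0 0.61 -0.04 -0.88;-3 -5 -0 0.61 -0.02 -0.87;-4 -5 -1 0.61 -0.00 -0.87;-4 -5 -2 0.62 0.01 -0.86;-4 -6 -2 0.62 0.03 -0.85
    [637. -12. 265.]
-4 -6 -3 0.62 0.05 -0.84;-4 -7 -4 0.62 0.07 -0.83;-4 -8 -4 0.62 0.09 -0.82;-4 -8 -5 0.62 0.11 -0.80;-4 -9 -5 0.62 0.13 -0.79;-3 -10 -6 0.61 0.16 -0.78;-3 -10 -6 0.61 0.18 -0.76;-2 -11 -7 0.61 0.20 -0.74;-1 -12 -7 0.60 0.23 -0.73;-1 -12 -8 0.59 0.25 -0.71
    [ 632. -119.  236.]
0 -13 -8 0.59 0.28 -0.69;1 -13 -9 0.57 0.31 -0.67;2 -14 -9 0.56 0.33 -0.65;3 -14 -9 0.55 0.36 -0.63;5 -14 -9 0.53 0.39 -0.61;6 -14 -10 0.51 0.41 -0.59;7 -14 -10 0.49 0.44 -0.57;0 0 0 0.00 0.00 0.00;0 0 0 0.00 0.00 0.00;0 0 0 0.00 0.00 0.00
end [ 633.5 -230.1  272.3] 225.0
```

```bash
python3 -m inch '-26 -14 19 0.47 -0.97 -0.16;-24 -13 19 0.45 -0.97 -0.18;-22 -12 18 0.43 -0.97 -0.21;-21 -11 18 0.41 -0.97 -0.23;-19 -10 17 0.38 -0.97 -0.26;-17 -9 16 0.34 -0.97 -0.28;-16 -8 15 0.31 -0.97 -0.30;-14 -7 14 0.27 -0.96 -0.32;-13 -6 13 0.23 -0.96 -0.34;-12 -4 12 0.18 -0.96 -0.35'
python3 -m inch '-11 -3 11 0.14 -0.96 -0.37;-10 -2 9 0.09 -0.95 -0.37;-9 0 8 0.04 -0.95 -0.38;-8 1 6 -0.01 -0.94 -0.38;-7 2 4 -0.06 -0.93 -0.38;-7 4 3 -0.11 -0.92 -0.38;-6 5 1 -0.17 -0.91 -0.37;-6 6 -1 -0.22 -0.90 -0.36;-6 8 -2 -0.27 -0.89 -0.34;-6 9 -4 -0.32 -0.88 -0.32'
python3 -m inch '-6 10 -5 -0.37 -0.87 -0.30;-6 11 -7 -0.42 -0.85 -0.27;-7 13 -8 -0.46 -0.83 -0.24;-7 14 -9 -0.51 -0.82 -0.21;-7 15 -11 -0.55 -0.80 -0.17;-8 16 -12 -0.59 -0.78 -0.13;-9 17 -13 -0.62 -0.76 -0.09;-9 18 -13 -0.65 -0.74 -0.04;-10 18 -14 -0.68 -0.73 0;-11 19 -15 -0.70 -0.71 0.05'
python3 -m inch '-12 20 -15 -0.72 -0.69 0.10;0 0 0 0 0 0;0 0 0 0 0 0;0 0 0 0 0 0;0 0 0 0 0 0;0 0 0 0 0 0;0 0 0 0 0 0;0 0 0 0 0 0;0 0 0 0 0 0;0 0 0 0 0 0'
python3 - <<'E'
from ik import *
a,b=fk(np.load("tip1.npy"),P);go(a,b);print(fk(np.load("tip1.npy"),P)[1].as_matrix().round(2))
E
```

```text
time_s: 55.37
eef_pos: [630.4, -57.9, 311.0]
ee_rot: [-0.538, 0.602, -0.226, 0.545]
force: [0.5, 0.7, 0.5]
grip_width: 0.0
grip_force: 0.0
time_s: 56.2
eef_pos: [634.7, -14.7, 253.3]
ee_rot: [-0.43, 0.839, 0.145, 0.299]
force: [-0.7, 0.0, 0.4]
grip_width: 0.002
grip_force: 0.0
time_s: 57.03
eef_pos: [632.5, -207.4, 249.3]
ee_rot: [-0.05, 0.96, 0.276, 0.018]
force: [-0.9, -0.4, -0.3]
grip_width: -0.008
grip_force: 0.0
time_s: 57.87
eef_pos: [633.1, -231.0, 264.8]
ee_rot: [-0.004, 0.962, 0.271, -0.002]
force: [0.8, 0.5, -0.1]
grip_width: -0.007
grip_force: 0.0
at [ 633.1 -231.   264.8] shift [ 0.7 -0.6 -7.5] turn [-0.08  0.02  0.01]
[[ 0.85  0.52 -0.  ]
 [ 0.52 -0.85  0.  ]
 [-0.   -0.   -1.  ]]
```

```bash
python3 -m inch '0 5 10 -0.08 0 0;0 0 10 0 0 0;0 0 10 0 0 0;0 0 10 0 0 0;0 -4 4 0 0 0;0 -5 5 0 0 0;0 -5 5 0 0 0;0 -4 5 0 0 0;0 -4 6 0 0 0;0 -4 6 0 0 0'
python3 -m inch '0 -4 6 0 0 0;0 -4 6 0 0 0;0 -3 6 0 0 0;0 -3 6 0 0 0;0 -3 6.5 0 0 0;0 -3 6.5 0 0 0;0 -2.5 6.5 0 0 0;0 -2.5 7 0 0 0;0 -2 7 0 0 0;0 0 0 0 0 0'
python3 - <<'E'
from ik import *
p,_=tool();print(Rg.inv().apply(p-G).round(1))
E
```

```text
time_s: 58.7
eef_pos: [621.9, -212.8, 193.6]
ee_rot: [0.001, 0.962, 0.271, -0.001]
force: [0.9, 0.2, 1.2]
grip_width: -0.001
grip_force: 0.8
time_s: 59.53
eef_pos: [607.3, -189.8, 134.5]
ee_rot: [-0.0, 0.962, 0.271, -0.002]
force: [1.0, 1.6, 2.2]
grip_width: 0.001
grip_force: 1.3
[-53.1 120.7 134.5]
```

```bash
python3 -m inch '0 0 6 0 0 0;0 -1 6 0 0 0;0 -1 6 0 0 0;0 -1 5 0 0 0;0 0 5 0 0 0;0 0 4 0 0 0;0 0 2 0 0 0;0 0 0 0 0 0;0 0 0 0 0 0;0 0 0 0 0 0'
python3 -m inch '0 0 2 0 0 0;0 0 0 0 0 0;0 0 1 0 0 0;0 0 0 0 0 0;0 0 0 0 0 0;0 0 0 0 0 0;0 0 0 0 0 0;0 0 0 0 0 0;0 0 0 0 0 0;0 0 0 0 0 0'
python3 -m inch '0 0 1 0 0 0;0 0 0 0 0 0;0 0 1 0 0 0;0 0 0 0 0 0;0 0 0 0 0 0;0 0 0 0 0 0;0 0 0 0 0 0;0 0 0 0 0 0;0 0 0 0 0 0;0 0 0 0 0 0'
```

```text
time_s: 60.37
eef_pos: [606.1, -187.9, 101.9]
ee_rot: [0.001, 0.962, 0.271, -0.001]
force: [-0.6, 0.5, 0.7]
grip_width: 0.001
grip_force: 0.0
time_s: 61.2
eef_pos: [606.2, -187.8, 99.2]
ee_rot: [0.001, 0.962, 0.271, -0.001]
force: [-0.2, -0.4, 0.2]
grip_width: -0.003
grip_force: 0.0
time_s: 62.03
eef_pos: [606.2, -187.8, 97.4]
ee_rot: [0.001, 0.962, 0.271, -0.001]
force: [-2.4, 2.1, 5.6]
grip_width: 0.0
grip_force: 2.7
```

```bash
python3 -m inch '0 0 1 0 0 0;0 0 1 0 0 0;0 0 0 0 0 0;0 0 0 0 0 0;0 0 0 0 0 0;0 0 0 0 0 0;0 0 0 0 0 0;0 0 0 0 0 0;0 0 0 0 0 0;0 0 0 0 0 0'
python3 -m inch '0 0 -10 0 0 0;0 0 -25 0 0 0;0 0 -30 0 0 0;0 0 -30 0 0 0;0 0 -30 0 0 0;0 0 -30 0 0 0;0 0 0 0 0 0;0 0 0 0 0 0;0 0 0 0 0 0;0 0 0 0 0 0' 0.7
python3 rec.py
python3 - <<'E'
from vis import *
np.set_printoptions(suppress=True,precision=1)
c=snap("side","s13");d=load("s11")
# slices on bread board seen by top
t=load("t12")
print("pad down (side px)",pr(c,G+Rg.apply(tip(.785))),"raised",pr(c,G+Rg.apply(tip(0))))
for e in(d,c):
    print([int(e["image"][int(v)-3:int(v)+4,int(u)-3:int(u)+4].max(2).mean()) for u,v in [pr(c,G+Rg.apply(tip(a)))[0] for a in(.785,0)]])
im=t["image"].astype(int);m=((im[:,:,0]>150)&(im[:,:,1]>140)&(im[:,:,0]-im[:,:,2]>25)).astype(np.uint8)
n,l,st,ce=cv2.connectedComponentsWithStats(m)
for k in range(1,n):
    if st[k,4]>20: print("slice?",st[k].tolist(),ce[k],un(t,ce[k],26)[0])
print(im[214,328],im[253,333],im[230,340],im[200,340])
E
```

```text
time_s: 62.87
eef_pos: [606.4, -187.7, 96.6]
ee_rot: [0.001, 0.962, 0.272, -0.001]
force: [-4.9, 3.7, 12.2]
grip_width: -0.001
grip_force: 6.5
time_s: 63.7
eef_pos: [606.0, -187.4, 248.5]
ee_rot: [-0.0, 0.962, 0.271, -0.002]
force: [0.3, -0.5, -1.3]
grip_width: 0.698
grip_force: 0.0
pad down (side px) [[330.4 178. ]] raised [[321.4 134.1]]
[119, 49]
[26, 113]
slice? [115, 65, 25, 11, 137] [125.9  69.8] [1008.2  588.1   26. ]
slice? [141, 70, 12, 4, 26] [145.9  71.3] [1002.8  530.6   26. ]
slice? [345, 194, 17, 50, 506] [352.6 218.4] [565.1 -49.8  26. ]
slice? [316, 197, 5, 18, 55] [318.3 204. ] [606.1  41.6  26. ]
slice? [333, 196, 7, 10, 43] [335.3 200.7] [614.4  -4.7  26. ]
slice? [321, 204, 15, 20, 174] [327.9 213.4] [579.9  16.2  26. ]
slice? [327, 226, 16, 18, 166] [335.1 233.9] [524.5  -1.5  26. ]
slice? [320, 235, 6, 17, 59] [322.4 242.3] [503.   32.7  26. ]
slice? [326, 242, 15, 21, 182] [333.  252.3] [476.2   5.3  26. ]
slice? [376, 342, 14, 11, 51] [382.4 347.1] [ 236.4 -113.2   26. ]
[191 197 186] [190 195 180] [183 145 103] [177 140 100]
```

```bash
cat > sl.py <<'E'
from vis import *
def slices(c,z,lim=None,box=((405,645),(-95,60)),sat=28,bright=130):
    im=c["image"].astype(int);m=((im.min(2)>bright)&(im.max(2)-im.min(2)<sat)).astype(np.uint8)
    n,l,st,ce=cv2.connectedComponentsWithStats(m);o=[]
    for k in range(1,n):
        if st[k,4]<60: continue
        w=un(c,ce[k],z)[0]
        if not(box[0][0]<w[0]<box[0][1] and box[1][0]<w[1]<box[1][1]): continue
        ys,xs=np.nonzero(l==k);W=un(c,np.c_[xs,ys],z)[:,:2].astype(np.float32)
        ev,V=np.linalg.eigh(np.cov((W-W.mean(0)).T));r=cv2.minAreaRect(W)
        o.append((W.mean(0),np.arctan2(V[1,1],V[0,1])));print("px",ce[k].round(1),st[k,4],"xy",W.mean(0).round(1),"yaw",np.degrees(o[-1][1]).round(),"axes",(4*np.sqrt(ev)).round(1),"rect",np.round(r[0],1),np.round(r[1],1))
    return o
E
python3 - <<'E'
from sl import *
c=snap("top","t14");slices(c,26)
from rig import ctrl
print("side");slices(load("s13"),26)
E
```

```text
px [332.7 252.4] 67 xy [475.9   6.1] yaw 97.0 axes [19.1 35.2] rect [475.3   5.9] [16.4 29.5]
side
```

```bash
sed -i 's/m=((im.min(2)>bright).*/m=((im[:,:,1]>bright)\&(im[:,:,0]-im[:,:,1]<12)).astype(np.uint8)/' sl.py
python3 - <<'E'
from sl import *
print("t0");slices(load("top0"),26);print("t14");slices(load("t14"),26)
print("side");slices(load("s13"),26);print("w");slices(load("w2"),26)
E
```

```text
t0
px [328.2 213.5] 194 xy [579.6  15.6] yaw -174.0 axes [35.6 51.1] rect [579.8  16. ] [32.4 46.2]
px [333.1 252.6] 209 xy [475.2   5.3] yaw -173.0 axes [35.2 52.6] rect [475.7   5.4] [31.8 49.7]
t14
px [333.1 252.5] 212 xy [475.5   5.2] yaw -174.0 axes [35.5 52.9] rect [475.7   5.4] [31.8 49.7]
side
px [398.7 222.3] 6497 xy [ 410.2 -102.8] yaw 81.0 axes [344.  696.7] rect [ 481.4 -157.2] [680.6 366.9]
w
px [426.9 288.3] 698 xy [588.3  42.3] yaw 85.0 axes [ 20.4 113.8] rect [590.2  45.6] [101.7  24.3]
px [368.8 343.4] 424 xy [471.5   5.2] yaw 177.0 axes [34.  57.8] rect [473.6   5.8] [51.1 33.6]
px [393.2 376.8] 148 xy [469.7 -71.8] yaw -160.0 axes [19.8 37.1] rect [473.7 -69.7] [35.8 21.9]
```

Run:
```python
from ik import *
from rig import ctrl
q0=ctrl.sense()["joints"];r=down(np.radians(6.5))
q=near(np.array([475.4,5.3,150.]),r,np.array([-.2,.4,1.6,0,1.2,1.2]));print(q.round(2));np.save("sb",q)
rows(q0,q)
```

```text
[-0.24  0.29  1.76 -0.    1.1   1.22]
6 -27 12 -0.00 0.00 0.52;2 -28 12 -0.00 0.00 0.52;-1 -29 12 -0.00 0.00 0.52;-5 -29 12 -0.00 0.00 0.52;-9 -28 13 -0.00 0.00 0.52;-12 -28 13 0.00 0.00 0.52;-16 -26 13 0.00 0.00 0.52;-19 -25 13 0.00 0.00 0.52;0 0 0 0.00 0.00 0.00;0 0 0 0.00 0.00 0.00
end [475.4   5.3 150. ] 405.0
```

```bash
python3 -m inch '6 -27 12 0 0 0.52;2 -28 12 0 0 0.52;-1 -29 12 0 0 0.52;-5 -29 12 0 0 0.52;-9 -28 13 0 0 0.52;-12 -28 13 0 0 0.52;-16 -26 13 0 0 0.52;-19 -25 13 0 0 0.52;0 0 0 0 0 0;0 0 0 0 0 0' 0.75
python3 - <<'E'
from sl import *
a,b=fk(np.load("sb.npy"),P);go(a,b);go([475.4,5.3,8])
c=snap("wrist","w15");slices(c,26);print("exp px",pr(c,[[475.4,5.3,26],[579.6,15.8,26]]))
t=snap("top","t15");slices(t,26)
p,r=tool();print("tips px",pr(c,[p+r.apply([0,s*32,-10]) for s in(1,-1)]))
s=snap("side","s15");print("side exp px",pr(s,[[475.4,5.3,26],[579.6,15.8,26]]))
E
```

```text
time_s: 64.63
eef_pos: [474.8, 6.1, 149.6]
ee_rot: [0.001, 0.998, 0.058, -0.002]
force: [0.3, -0.9, 1.1]
grip_width: 0.748
grip_force: 0.0
at [474.8   6.1 149.6] shift [ 0.5  0.8 -0.4] turn [0.01 0.03 0.02]
at [474.8   6.1 149.6] shift [  1.    0.7 141.6] 
px [316.3 188.2] 1944 xy [474.8   5.3] yaw -172.0 axes [35.8 52.9] rect [474.   5.] [51.  33.6]
exp px [[316.32156989 187.7444113 ]
 [318.21172992  53.71180194]]
px [346.5 241.8] 1146 xy [503.1 -31.1] yaw 69.0 axes [100.5 146.2] rect [501.5 -28. ] [135.1  86.3]
tips px [[387.80378692 272.65307766]
 [248.98940418 272.75973899]]
side exp px [[374.85602362 242.25907812]
 [334.1928772  242.92127284]]
```

```bash
python3 -m inch '0 0 25 0 0 0.02;0 0 25 0 0 0;0 0 25 0 0 0;0 0 25 0 0 0;0 0 20 0 0 0;0 0 12 0 0 0;0 0 7 0 0 0;0 0 2 0 0 0;0 0 0 0 0 0;0 0 0 0 0 0'
python3 -m inch '0 0 0 0 0 0;0 0 0 0 0 0;0 0 0 0 0 0;0 0 0 0 0 0;0 0 0 0 0 0;0 0 0 0 0 0;0 0 0 0 0 0;0 0 0 0 0 0;0 0 0 0 0 0;0 0 0 0 0 0' 0.2 25
python3 -m inch '0 0 -10 0 0 0;0 0 -20 0 0 0;0 0 -30 0 0 0;0 0 -30 0 0 0;0 0 -30 0 0 0;0 0 -20 0 0 0;0 0 0 0 0 0;0 0 0 0 0 0;0 0 0 0 0 0;0 0 0 0 0 0'
python3 rec.py
python3 - <<'E'
from ik import *
from sl import *
from rig import ctrl
q0=ctrl.sense()["joints"]
q=near(G+Rg.apply([-25,-40,150.]),down(-1.022),np.array([-.7,.4,1.6,0,1.2,1.8]));print(q.round(2));np.save("pb",q)
rows(q0,q)
c=snap("wrist","w16");slices(c,26,box=((380,700),(-120,130)));t=snap("top","t16");slices(t,26,box=((380,700),(-120,130)))
E
```

```text
time_s: 65.62
eef_pos: [476.2, 4.7, 9.8]
ee_rot: [0.001, 0.998, 0.056, -0.0]
force: [0.3, 0.2, 0.2]
grip_width: 0.752
grip_force: 0.0
time_s: 66.45
eef_pos: [476.0, 4.9, 9.8]
ee_rot: [0.001, 0.998, 0.056, -0.0]
force: [-1.0, 0.0, 5.5]
grip_width: 0.468
grip_force: 25.7
time_s: 67.28
eef_pos: [475.1, 5.4, 148.2]
ee_rot: [0.001, 0.998, 0.056, -0.002]
force: [0.2, 0.3, -0.3]
grip_width: 0.463
grip_force: 25.4
[-0.76  0.48  1.47  0.    1.19  1.84]
6 28 -1 0.00 0.00 1.08;8 28 -1 0.00 0.00 1.08;9 28 -0 0.00 0.00 1.08;11 28 -0 0.00 0.00 1.08;12 28 -0 0.00 0.00 1.08;14 28 -0 0.00 0.00 1.08;15 27 0 0.00 0.00 1.08;17 27 0 0.00 0.00 1.08;19 26 0 0.00 0.00 1.08;20 26 0 0.00 0.00 1.08
    [ 485. -298.  150.]
end [ 484.8 -297.5  150. ] 403.0
px [254.9  19.1] 2120 xy [597.4  62.4] yaw 68.0 axes [29.1 50.7] rect [590.9  68.8] [35.7 49.5]
px [249. 226.] 4195 xy [433.7  60.1] yaw 156.0 axes [ 45.2 109.4] rect [435.9  52.3] [ 49.3 117.6]
px [318.4 267.8] 3185 xy [398.8  -5.9] yaw 52.0 axes [48.3 85.9] rect [394.5  -9.2] [85.  50.7]
px [332.9 183.1] 320 xy [6.633e+02 6.000e-01] yaw 96.0 axes [48.2 81.5] rect [658.   -3.9] [73.1 52.4]
px [304.2 266.8] 898 xy [440.8  81.8] yaw 164.0 axes [ 38.3 282.6] rect [447.2  77.5] [ 44.9 245.6]
px [346.6 242.1] 1164 xy [502.3 -31.3] yaw 70.0 axes [ 99.2 146.2] rect [501. -28.] [134.6  85.6]
px [375.9 280. ] 915 xy [ 403.2 -104.9] yaw 172.0 axes [ 39.8 276.5] rect [ 404.6 -118.7] [ 59.2 244.9]
```

```bash
python3 -m inch '6 28 -1 0 0 1.08;8 28 -1 0 0 1.08;9 28 0 0 0 1.08;11 28 0 0 0 1.08;12 28 0 0 0 1.08;14 28 0 0 0 1.08;15 27 0 0 0 1.08;17 27 0 0 0 1.08;19 26 0 0 0 1.08;20 26 0 0 0 1.08'
python3 -m inch '0 0 0 0 0 0;0 0 0 0 0 0;0 0 0 0 0 0;0 0 0 0 0 0;0 0 0 0 0 0;0 0 0 0 0 0;0 0 0 0 0 0;0 0 0 0 0 0;0 0 0 0 0 0;0 0 0 0 0 0'
python3 - <<'E'
from sl import *
a,b=fk(np.load("pb.npy"),P);go(a,b);go(G+Rg.apply([-25,-40,84]))
t=snap("top","t17");slices(t,26,box=((380,700),(-120,130)))
w=snap("wrist","w17")
E
```

```text
time_s: 68.22
eef_pos: [486.0, -297.6, 150.8]
ee_rot: [0.001, 0.872, -0.49, -0.001]
force: [0.8, -0.0, -0.4]
grip_width: 0.464
grip_force: 25.5
time_s: 69.05
eef_pos: [486.4, -296.2, 151.6]
ee_rot: [0.001, 0.873, -0.488, -0.0]
force: [0.3, -0.9, 0.1]
grip_width: 0.462
grip_force: 25.5
at [ 486.4 -296.2  151.6] shift [0.4 2.1 1.6] turn [ 0.02 -0.01  0.03]
at [ 486.4 -296.2  151.6] shift [ 0.3  1.9 67.6] 
px [293.1 171.7] 248 xy [697.3 109.2] yaw 46.0 axes [ 32.8 101.3] rect [701.3 105.9] [112.7  35.3]
```

```bash
python3 -m inch '0 2 15 0 0 0;0 0 15 0 0 0;0 0 15 0 0 0;0 0 12 0 0 0;0 0 6 0 0 0;0 0 3 0 0 0;0 0 1 0 0 0;0 0 0 0 0 0;0 0 0 0 0 0;0 0 0 0 0 0'
python3 -m inch '0 0 1 0 0 0;0 0 0 0 0 0;0 0 0 0 0 0;0 0 0 0 0 0;0 0 0 0 0 0;0 0 0 0 0 0;0 0 0 0 0 0;0 0 0 0 0 0;0 0 0 0 0 0;0 0 0 0 0 0'
python3 -m inch '0 0 1 0 0 0;0 0 0 0 0 0;0 0 0 0 0 0;0 0 0 0 0 0;0 0 0 0 0 0;0 0 0 0 0 0;0 0 0 0 0 0;0 0 0 0 0 0;0 0 0 0 0 0;0 0 0 0 0 0'
python3 - <<'E'
from sl import *
t=load("t17");im=t["image"].astype(int)
# ascii map of R-G over the bread board, marks
print("bright map G/10 rows 190-280 cols 300-372")
for v in range(186,282,3): print(v," ".join(f"{im[v,u,1]//10:2d}{'*' if im[v,u,0]-im[v,u,1]<12 else ' '}" for u in range(300,376,4)))
E
```

```text
time_s: 69.98
eef_pos: [484.8, -297.6, 85.2]
ee_rot: [0.001, 0.873, -0.488, 0.0]
force: [1.0, -0.4, 0.2]
grip_width: 0.458
grip_force: 25.5
time_s: 70.82
eef_pos: [484.5, -297.4, 83.6]
ee_rot: [0.001, 0.873, -0.488, -0.0]
force: [-0.3, 0.0, -0.7]
grip_width: 0.458
grip_force: 25.5
time_s: 71.65
eef_pos: [484.5, -297.4, 82.6]
ee_rot: [0.001, 0.873, -0.488, -0.0]
force: [0.9, 0.3, -0.1]
grip_width: 0.46
grip_force: 25.5
bright map G/10 rows 190-280 cols 300-372
186 12* 13* 12* 11* 11* 11* 11* 11* 11* 11* 11* 11* 11* 10* 10* 10* 11* 11* 11*
189 11* 12* 12* 11* 11* 11* 11* 11* 11* 11* 11* 11* 11* 10* 10* 10* 11* 11* 11*
192 11* 11* 11* 11* 11* 11* 11* 11* 11* 11* 11* 11* 11* 10* 10* 11* 11* 11* 11*
195 11* 11* 11* 11* 11* 11* 11* 11* 11* 11  11  11  12  12  12   8* 11* 11* 11*
198 11* 11* 11* 11* 12  12  12  12  11  12  12  11  12  13  12   8* 11* 11* 11*
201 11* 11* 11* 11* 11  12  12  12  11  12  11  11  12  12  12   9* 11* 11* 11*
204 11* 11* 11* 11* 11  12  12  12  11  12  12  11  12  12  11   9  11* 11* 11*
207  8* 11* 11* 11* 11* 12  12  12  11  12  11  11  12  12  11   9  11* 11* 
[... 1223 characters left out ...]
 12* 12* 15  13  14  14  14  13  13  14  14  13  13  11* 12*
258  8*  9*  8* 11* 12* 13* 15  13  14  14  14  13  13  14  14  14  14  10* 12*
261  8*  9*  9* 12* 12* 13* 15  14  14  15  14  13  13  13  14  14  14   9* 12*
264  8*  9* 11* 12* 12* 12* 15  14  14  15  14  13  13  13  14  14  14  10* 12*
267  9*  9* 12* 12* 12* 12* 15  14  14  15  13  13  13  13  14  14  14  10* 12*
270  9* 11* 12* 12* 12* 12* 15  14  14  15  13  13  13  13  12  12  12  10* 12*
273  9* 13* 13* 12* 12* 12* 12  12  10  10* 10* 10*  9* 10* 10* 11* 11* 12* 12*
276 11* 13* 13* 12* 12* 12* 11* 11* 12* 12* 12* 12* 12* 12* 12* 12* 12* 12* 12*
279 13* 12* 13* 12* 12* 12* 12* 12* 12* 12* 12* 12* 12* 12* 12* 12* 12* 12* 12*
```

```bash
python3 -m inch '0 0 1 0 0 0;0 0 0 0 0 0;0 0 0 0 0 0;0 0 0 0 0 0;0 0 0 0 0 0;0 0 0 0 0 0;0 0 0 0 0 0;0 0 0 0 0 0;0 0 0 0 0 0;0 0 0 0 0 0'
python3 -m inch '0 0 0 0 0 0;0 0 0 0 0 0;0 0 0 0 0 0;0 0 0 0 0 0;0 0 0 0 0 0;0 0 0 0 0 0;0 0 0 0 0 0;0 0 0 0 0 0;0 0 0 0 0 0;0 0 0 0 0 0' 0.62
python3 -m inch '0 0 -10 0 0 0;0 0 -20 0 0 0;0 0 -30 0 0 0;0 0 -30 0 0 0;0 0 -30 0 0 0;0 0 0 0 0 0;0 0 0 0 0 0;0 0 0 0 0 0;0 0 0 0 0 0;0 0 0 0 0 0'
python3 - <<'E'
from sl import *
w=snap("wrist","w18");t=snap("top","t18")
print("wrist");slices(w,97,box=((430,600),(-400,-200)));print("top");slices(t,97,box=((430,600),(-400,-200)))
print("want",(G+Rg.apply([-25,-40,97])).round())
for n,c,z in(("old",load("t17"),16),("new",t,16)):
    im=c["image"].astype(int);S_=im[205:240,290:318];print(n,S_[10:25:4,2:26:4].tolist() if n=="new" else "")
print(un(t,[(304,220)],16),pr(w,[[570,75,16]]))
E
```

```text
time_s: 72.48
eef_pos: [484.5, -297.4, 81.6]
ee_rot: [0.001, 0.873, -0.488, -0.0]
force: [-0.8, 0.2, 0.4]
grip_width: 0.461
grip_force: 25.5
time_s: 73.32
eef_pos: [484.5, -297.5, 81.6]
ee_rot: [0.001, 0.873, -0.488, -0.0]
force: [0.0, 0.4, -0.6]
grip_width: 0.619
grip_force: 0.0
time_s: 74.15
eef_pos: [484.4, -296.9, 200.5]
ee_rot: [0.001, 0.873, -0.488, -0.001]
force: [-0.8, 0.3, -0.4]
grip_width: 0.616
grip_force: 0.0
wrist
px [345.5 164.4] 149161 xy [ 473.1 -324.1] yaw -146.0 axes [355.9 607.1] rect [ 497.  -264.6] [605.7 342.9]
px [316.1 196.7] 2267 xy [ 483.6 -298.3] yaw 122.0 axes [36.3 53.3] rect [ 483.5 -297.7] [33.8 51.3]
top
px [456.8 245.3] 244 xy [ 484.7 -297.7] yaw 124.0 axes [35.8 53. ] rect [ 484.9 -297.6] [33.7 48.8]
want [ 485. -298.   97.]
old 
new [[[69, 72, 70], [68, 71, 69], [101, 87, 69], [123, 111, 89], [125, 112, 90], [102, 86, 69]], [[69, 71, 70], [72, 75, 71], [117, 104, 82], [130, 117, 93], [129, 117, 94], [110, 93, 74]], [[66, 70, 68], [71, 73, 71], [117, 102, 81], [133, 120, 95], [125, 112, 90], [109, 94, 74]], [[70, 73, 72], [71, 73, 70], [100, 85, 67], [122, 110, 88], [122, 110, 88], [99, 82, 65]]]
[[564.57085655  81.19379622  16.        ]] [[109.3464122 375.9034891]]
```

```bash
cat >> sl.py <<'E'
def warm(c,z,win,th=18):
    a,b,d,e=win;im=c["image"].astype(int)[b:e,a:d];m=((im[:,:,0]-im[:,:,2])>th).astype(np.uint8)
    n,l,st,ce=cv2.connectedComponentsWithStats(m)
    for k in range(1,n):
        if st[k,4]<60: continue
        ys,xs=np.nonzero(l==k);W=un(c,np.c_[xs+a,ys+b],z)[:,:2].astype(np.float32);ev,V=np.linalg.eigh(np.cov((W-W.mean(0)).T))
        print("warm",st[k].tolist(),"xy",W.mean(0).round(1),"yaw",np.degrees(np.arctan2(V[1,1],V[0,1])).round(),"axes",(4*np.sqrt(ev)).round(1))
E
python3 - <<'E'
from sl import *
t=load("t18");warm(t,10,(285,200,317,245))
from rig import ctrl
q0=ctrl.sense()["joints"]
w=un(t,[(304,220)],10)[0];print(w)
np.save("sa",near(np.array([w[0]-10,w[1]-0,220.]),down(np.radians(10)),np.array([.0,.3,1.6,0,1.2,1.2])));q=np.load("sa.npy");print(q.round(2))
rows(q0,q)
E
```

```text
warm [14, 11, 15, 22, 283] xy [561.2  76.1] yaw -180.0 axes [43.3 62.3]
[565.29044192  81.38172069  10.        ]
[-0.06  0.4   1.4   0.    1.34  1.33]
-18 -31 -2 0.00 0.00 -1.04;-16 -32 -2 0.00 0.00 -1.04;-15 -33 -2 0.00 0.00 -1.04;-13 -33 -2 0.00 0.00 -1.04;-12 -34 -2 0.00 0.00 -1.04;-10 -34 -2 0.00 0.00 -1.04;-9 -35 -2 0.00 0.00 -1.04;-7 -35 -2 0.00 0.00 -1.04;-6 -35 -2 0.00 0.00 -1.04;-4 -35 -2 0.00 0.00 -1.04
    [560.  46. 218.]
-2 -35 -2 0.00 0.00 -1.04;0 0 0 0.00 0.00 0.00;0 0 0 0.00 0.00 0.00;0 0 0 0.00 0.00 0.00;0 0 0 0.00 0.00 0.00;0 0 0 0.00 0.00 0.00;0 0 0 0.00 0.00 0.00;0 0 0 0.00 0.00 0.00;0 0 0 0.00 0.00 0.00;0 0 0 0.00 0.00 0.00
end [555.3  81.4 220. ] 456.0
```

Run:
```python
from sl import *
from rig import ctrl
q0=ctrl.sense()["joints"]
for sg in(-1,1):
    r=down(np.pi/2)*R.from_euler('y',sg*8,degrees=True);print(sg,r.apply([0,0,1]).round(2))
    if r.apply([0,0,1])[1]>0:
        q=near(np.array([561.,76,170.]),r,np.array([0,.3,1.6,0,1.2,0]));print(q.round(2));np.save("sa",q);rows(q0,q)
```

```text
-1 [ 0.   -0.14 -0.99]
1 [ 0.    0.14 -0.99]
[-0.14  0.45  1.47  0.15  1.24 -0.19]
-8 -15 1 0.06 -0.02 -1.08;-7 -16 2 0.06 -0.02 -1.08;-5 -16 2 0.06 -0.01 -1.08;-4 -16 2 0.06 -0.01 -1.08;-3 -17 2 0.06 -0.01 -1.08;-1 -17 2 0.06 -0.00 -1.08;0 -17 2 0.06 -0.00 -1.08;2 -17 2 0.06 0.00 -1.08;3 -17 2 0.06 0.01 -1.08;4 -16 2 0.06 0.01 -1.08
    [ 549. -141.  187.]
6 -16 2 0.06 0.01 -1.08;7 -15 2 0.06 0.02 -1.07;8 -15 3 0.06 0.02 -1.07;9 -14 3 0.06 0.03 -1.07;10 -13 3 0.05 0.03 -1.07;11 -12 3 0.05 0.03 -1.07;12 -11 3 0.05 0.04 -1.07;13 -10 3 0.05 0.04 -1.07;14 -9 3 0.05 0.04 -1.07;15 -8 3 0.04 0.05 -1.07
    [566.  26. 174.]
15 -7 3 0.04 0.05 -1.07;16 -5 3 0.04 0.05 -1.07;16 -4 3 0.04 0.06 -1.07;0 0 0 0.00 0.00 0.00;0 0 0 0.00 0.00 0.00;0 0 0 0.00 0.00 0.00;0 0 0 0.00 0.00 0.00;0 0 0 0.00 0.00 0.00;0 0 0 0.00 0.00 0.00;0 0 0 0.00 0.00 0.00
end [561.  76. 170.] 423.0
```

```bash
python3 -m inch '-8 -15 1 0.06 -0.02 -1.08;-7 -16 2 0.06 -0.02 -1.08;-5 -16 2 0.06 -0.01 -1.08;-4 -16 2 0.06 -0.01 -1.08;-3 -17 2 0.06 -0.01 -1.08;-1 -17 2 0.06 0 -1.08;0 -17 2 0.06 0 -1.08;2 -17 2 0.06 0 -1.08;3 -17 2 0.06 0.01 -1.08;4 -16 2 0.06 0.01 -1.08' 1
python3 -m inch '6 -16 2 0.06 0.01 -1.08;7 -15 2 0.06 0.02 -1.07;8 -15 3 0.06 0.02 -1.07;9 -14 3 0.06 0.03 -1.07;10 -13 3 0.05 0.03 -1.07;11 -12 3 0.05 0.03 -1.07;12 -11 3 0.05 0.04 -1.07;13 -10 3 0.05 0.04 -1.07;14 -9 3 0.05 0.04 -1.07;15 -8 3 0.04 0.05 -1.07'
python3 -m inch '15 -7 3 0.04 0.05 -1.07;16 -5 3 0.04 0.05 -1.07;16 -4 3 0.04 0.06 -1.07;0 0 0 0 0 0;0 0 0 0 0 0;0 0 0 0 0 0;0 0 0 0 0 0;0 0 0 0 0 0;0 0 0 0 0 0;0 0 0 0 0 0'
python3 - <<'E'
from sl import *
a,b=fk(np.load("sa.npy"),P);go(a,b)
w=snap("wrist","w20");u=pr(w,[[561,76,16]])[0];print(u)
im=w["image"].astype(int);u0,v0=map(int,u)
for v in range(max(0,v0-80),min(400,v0+81),10): print(v," ".join(f"{im[v,k,1]//10:2d}{'*' if im[v,k,0]-im[v,k,2]>18 else ' '}" for k in range(max(0,u0-110),min(640,u0+111),10)))
t=snap("top","t20");warm(t,10,(285,195,317,245))
E
```

```text
time_s: 75.08
eef_pos: [550.3, -139.7, 186.6]
ee_rot: [-0.028, 0.998, 0.059, 0.012]
force: [-0.1, -0.1, -0.2]
grip_width: 0.998
grip_force: 0.0
time_s: 75.92
eef_pos: [565.4, 26.9, 173.2]
ee_rot: [-0.046, 0.812, 0.58, 0.04]
force: [0.1, 0.4, 0.4]
grip_width: 1.0
grip_force: 0.0
time_s: 76.75
eef_pos: [560.5, 76.0, 171.0]
ee_rot: [-0.049, 0.705, 0.705, 0.05]
force: [1.3, 0.3, 0.9]
grip_width: 1.0
grip_force: 0.0
at [560.5  76.  171. ] shift [-0.1  0.5  1. ] turn [ 0.02 -0.    0.  ]
[317.70043597 200.93192747]
120 11  11  11  11  10   9   9   9   9   9   9   9   9   8*  9*  9*  9*  9*  9* 10* 10* 14  14 
130 12  11  11  11  11  11  11  11   9   9   9   9  11  11   5* 10*  9*  9* 10* 10* 11* 14  14 
140 11  12  11  11  11  11  11  11  11  11  11  11  11  11  11  11   9* 10*  9* 10* 14  14  14 
150 10  12  11  11  11  11  11  11  11  11  11  11  11  11  11  11  11   6* 10* 14  14  14  14 
160 10  11  12  11  11  11  11  11  11  11  11  11  11  11  11  11  11  14  14  14  14  14  15 
170 11  11  11  11  11  11  11  11  11  11  11  11  11  11  11  11  15  16  16  16  16  16  16 
180 12  11
[... 486 characters left out ...]
17  16  11  10   9   9*  8*  8*  9* 16* 17* 18* 19* 18* 18* 15  16  17  15  16 
240 19* 18* 19* 18* 18* 18* 19* 18* 13* 13* 13* 15* 17* 17* 17* 17* 17* 17* 15  16  16  17  16 
250 19* 19* 19* 19* 18* 17* 17* 17* 17* 12* 12* 17* 17* 17* 18* 18* 18* 18* 14  16  16  16  17 
260 17* 17* 18* 18* 18* 18* 18* 18* 18* 18* 18* 18* 18* 18* 17* 17* 18* 17* 14  16  16  16  17 
270 13   5* 19* 19* 19* 19* 19* 19* 18* 17* 17* 17* 17* 17* 17* 17* 17* 17* 14  16  16   4  14 
280  6   4* 17* 17* 17* 17* 17* 17* 18* 18* 18* 19* 18* 19* 18* 18* 18* 18* 14  16  16   4   9 
warm [0, 0, 32, 50, 809] xy [549.5 102.5] yaw -157.0 axes [ 77.1 170.5]
warm [12, 0, 20, 15, 194] xy [620.5  69.8] yaw 77.0 axes [36.6 62.4]
```

```bash
python3 -c "
from h import *
go([561,76,10]);go([561,76,-3])"
```

```text
at [560.4  76.2 171. ] shift [-22.6   0.3 159.4] 
at [560.4  76.2 171. ] shift [-24.4   0.2 172.2]
```

```bash
python3 -m inch '-2.8 0 20 0 0 0;-2.8 0 20 0 0 0;-2.8 0 20 0 0 0;-2.8 0 20 0 0 0;-2.8 0 20 0 0 0;-2.8 0 20 0 0 0;-2.8 0 20 0 0 0;-1.6 0 12 0 0 0;-1 0 7 0 0 0;0 0 0 0 0 0'
python3 -m inch '-0.7 0 5 0 0 0;-0.5 0 4 0 0 0;-0.5 0 4 0 0 0;0 0 0 0 0 0;0 0 0 0 0 0;0 0 0 0 0 0;0 0 0 0 0 0;0 0 0 0 0 0;0 0 0 0 0 0;0 0 0 0 0 0'
python3 -m inch '0 0 0 0 0 0;0 0 0 0 0 0;0 0 0 0 0 0;0 0 0 0 0 0;0 0 0 0 0 0;0 0 0 0 0 0;0 0 0 0 0 0;0 0 0 0 0 0;0 0 0 0 0 0;0 0 0 0 0 0' 0.4 25
```

```text
time_s: 77.68
eef_pos: [560.3, 76.5, 9.5]
ee_rot: [-0.049, 0.705, 0.706, 0.05]
force: [0.4, 0.3, 0.1]
grip_width: 1.0
grip_force: 0.0
time_s: 78.52
eef_pos: [560.8, 76.7, -2.6]
ee_rot: [-0.049, 0.705, 0.706, 0.05]
force: [-0.5, 0.0, -0.8]
grip_width: 0.999
grip_force: 0.0
time_s: 79.35
eef_pos: [560.8, 76.6, -2.5]
ee_rot: [-0.049, 0.705, 0.706, 0.05]
force: [-1.5, -0.2, 4.9]
grip_width: 0.667
grip_force: 26.6
```

```bash
python3 -c "
from h import *
p,r=tool();np.save('soff',r.inv().apply(np.array([561,76.2,0])-p));print(np.load('soff'))"
python3 -m inch '1 0 -8 0 0 0;1.5 0 -12 0 0 0;2.8 0 -20 0 0 0;2.8 0 -20 0 0 0;2.8 0 -20 0 0 0;2.8 0 -20 0 0 0;2.8 0 -20 0 0 0;2.8 0 -20 0 0 0;2.8 0 -20 0 0 0;0 0 0 0 0 0'
python3 - <<'E'
from sl import *
from rig import ctrl
q0=ctrl.sense()["joints"]
r=down(-1.022+np.pi/2)*R.from_euler('y',8,degrees=True);o=r.apply(np.load("soff.npy"))
for nm,z in(("pa",160),("pa0",81)):
    q=near(G+Rg.apply([-25,30,z])-o,r,np.array([-.6,.5,1.4,.1,1.2,.4]));np.save(nm,q);print(q.round(2),fk(q,P)[0].round(1))
rows(q0,np.load("pa.npy"))
E
```

```text
time_s: 80.18
eef_pos: [562.0, 76.1, 163.7]
ee_rot: [-0.046, 0.705, 0.706, 0.052]
force: [0.8, -0.8, 1.6]
grip_width: 0.666
grip_force: 27.0
[-0.7   0.51  1.41  0.14  1.18  0.27] [ 544.8 -260.6  157.5]
[-0.7   0.6   1.49  0.16  1.01  0.24] [ 544.8 -260.6   78.5]
-32 7 -4 -0.12 -0.02 0.97;-32 9 -4 -0.12 -0.01 0.97;-32 10 -4 -0.12 -0.01 0.97;-32 11 -4 -0.12 -0.01 0.97;-31 13 -4 -0.12 -0.01 0.97;-31 14 -4 -0.12 -0.00 0.97;-30 16 -3 -0.12 0.00 0.97;-30 17 -3 -0.12 0.00 0.97;-29 19 -3 -0.13 0.01 0.97;-29 20 -3 -0.13 0.01 0.97
    [ 545. -261.  158.]
end [ 544.8 -260.6  157.5] 410.0Traceback (most recent call last):
  File "<string>", line 3, in <module>
    p,r=tool();np.save('soff',r.inv().apply(np.array([561,76.2,0])-p));print(np.load('soff'))
                                                                             ~~~~~~~^^^^^^^^
    fid = stack.enter_context(open(os.fspath(file), "rb"))
                              ~~~~^^^^^^^^^^^^^^^^^^^^^^^
FileNotFoundError: [Errno 2] No such file or directory: 'soff'
```

```bash
python3 -m inch '-16 4 -2 -0.06 -0.01 0.48;-16 4 -2 -0.06 -0.01 0.48;-32 9 -4 -0.12 -0.01 0.97;-32 10 -4 -0.12 -0.01 0.97;-32 11 -4 -0.12 -0.01 0.97;-31 13 -4 -0.12 -0.01 0.97;-31 14 -4 -0.12 0 0.97;-30 16 -3 -0.12 0 0.97;-30 17 -3 -0.12 0 0.97;-29 19 -3 -0.13 0.01 0.97'
python3 -m inch '-15 10 -1 -0.06 0 0.48;-14 10 -2 -0.06 0 0.48;0 0 0 0 0 0;0 0 0 0 0 0;0 0 0 0 0 0;0 0 0 0 0 0;0 0 0 0 0 0;0 0 0 0 0 0;0 0 0 0 0 0;0 0 0 0 0 0'
python3 - <<'E'
from sl import *
a,b=fk(np.load("pa0.npy"),P);go(a+[0,0,4],b)
w=snap("wrist","w22")
E
```

```text
time_s: 81.02
eef_pos: [554.0, -227.8, 153.6]
ee_rot: [-0.024, 0.946, 0.317, 0.061]
force: [0.3, 0.3, 0.7]
grip_width: 0.667
grip_force: 27.0
time_s: 81.85
eef_pos: [542.8, -259.4, 152.7]
ee_rot: [-0.021, 0.96, 0.271, 0.062]
force: [-0.1, -0.2, -0.6]
grip_width: 0.668
grip_force: 27.0
at [ 542.8 -259.4  152.7] shift [-8.1  2.7 69.7] turn [-0.07  0.09  0.01]
```

```bash
python3 -m inch '-1 3 10 -0.07 0.09 0;-1 0 10 0 0 0;-1 0 10 0 0 0;-1 0 10 0 0 0;-1 0 10 0 0 0;-1 0 9 0 0 0;-1 0 7 0 0 0;-1 0 4 0 0 0;0 0 0 0 0 0;0 0 0 0 0 0'
python3 - <<'E'
from sl import *
a,b=fk(np.load("pa0.npy"),P);go(a,b)
E
```

```text
time_s: 82.73
eef_pos: [545.8, -261.3, 82.3]
ee_rot: [-0.019, 0.96, 0.27, 0.067]
force: [0.7, -0.3, -1.4]
grip_width: 0.663
grip_force: 27.0
at [ 545.8 -261.3   82.3] shift [-1.  -1.   3.7] turn [-0. -0.  0.]
```

```bash
python3 -m inch '-0.3 0 2 0 0 0;0 0 0 0 0 0;0 0 0 0 0 0;0 0 0 0 0 0;0 0 0 0 0 0;0 0 0 0 0 0;0 0 0 0 0 0;0 0 0 0 0 0;0 0 0 0 0 0;0 0 0 0 0 0'
python3 -m inch '-0.2 0 1.3 0 0 0;0 0 0 0 0 0;0 0 0 0 0 0;0 0 0 0 0 0;0 0 0 0 0 0;0 0 0 0 0 0;0 0 0 0 0 0;0 0 0 0 0 0;0 0 0 0 0 0;0 0 0 0 0 0'
python3 -m inch '0 0 0 0 0 0;0 0 0 0 0 0;0 0 0 0 0 0;0 0 0 0 0 0;0 0 0 0 0 0;0 0 0 0 0 0;0 0 0 0 0 0;0 0 0 0 0 0;0 0 0 0 0 0;0 0 0 0 0 0' 0.85
python3 -m inch '1.4 0 -10 0 0 0;2.8 0 -20 0 0 0;2.8 0 -20 0 0 0;2.8 0 -20 0 0 0;2.8 0 -20 0 0 0;2.8 0 -20 0 0 0;0 0 0 0 0 0;0 0 0 0 0 0;0 0 0 0 0 0;0 0 0 0 0 0'
python3 - <<'E'
from sl import *
w=snap("wrist","w23");t=snap("top","t23")
print("top");slices(t,97,box=((430,630),(-400,-200)));print("wrist");slices(w,97,box=((430,630),(-400,-200)))
print("want",(G+Rg.apply([[-25,-40,97],[-25,30,97]])).round())
E
```

```text
time_s: 83.57
eef_pos: [545.7, -261.2, 80.2]
ee_rot: [-0.019, 0.96, 0.27, 0.067]
force: [-0.3, -0.3, 0.0]
grip_width: 0.665
grip_force: 27.0
time_s: 84.4
eef_pos: [545.7, -261.2, 78.9]
ee_rot: [-0.019, 0.96, 0.27, 0.067]
force: [-0.4, 1.0, 0.6]
grip_width: 0.662
grip_force: 27.0
time_s: 85.23
eef_pos: [545.6, -261.2, 78.9]
ee_rot: [-0.019, 0.96, 0.27, 0.067]
force: [0.4, 0.3, 0.1]
grip_width: 0.849
grip_force: 0.0
time_s: 86.07
eef_pos: [545.2, -261.0, 189.1]
ee_rot: [-0.02, 0.96, 0.27, 0.067]
force: [-0.5, 0.3, 0.3]
grip_width: 0.853
grip_force: 0.0
top
px [439.5 219.5] 164 xy [ 549.5 -259.9] yaw 124.0 axes [27.2 57.6] rect [ 548.7 -259.9] [28.3 50.1]
wrist
px [339.8 177.1] 131542 xy [ 575.1 -259.8] yaw 135.0 axes [280.8 606.6] rect [ 542.1 -239.7] [300.4 539.7]
px [334.7 116.3] 386 xy [ 616.4 -233.3] yaw 121.0 axes [ 4.1 66.5] rect [ 616.8 -234.2] [ 4.1 58.3]
px [316.9 217.3] 2457 xy [ 545.  -261.7] yaw 124.0 axes [36.1 53.4] rect [ 544.8 -261.8] [34.  51.3]
px [314.3 301.7] 2054 xy [ 483.3 -296.7] yaw 125.0 axes [36.1 52.5] rect [ 483.3 -297.4] [33.6 50.6]
px [400.7 345. ] 345 xy [ 487.4 -378.9] yaw -149.0 axes [11.2 46.8] rect [ 488.7 -380. ] [48.6 10.7]
want [[ 485. -298.   97.]
 [ 545. -261.   97.]]
```

```bash
python3 -m inch '0 0 -25 0 0 0;0 0 -25 0 0 0;0 0 -25 0 0 0;-20 0 0 0 0 0;-30 0 0 0 0 0;-30 0 0 0 0 0;-30 0 0 0 0 0;0 0 0 0 0 0;0 0 0 0 0 0;0 0 0 0 0 0'
python3 - <<'E'
from sl import *
c=snap("side","s24");t=snap("top","t24")
print("lever dark at down/raised:",[int(c["image"][int(v)-3:int(v)+4,int(u)-3:int(u)+4].max(2).mean()) for u,v in [pr(c,G+Rg.apply(tip(a)))[0] for a in(.785,0)]])
slices(t,97,box=((430,630),(-400,-200)))
m=lambda u,v:[int(x) for x in t["image"][v-2:v+3,u-2:u+3].mean((0,1))]
o=load("top0");m0=lambda u,v:[int(x) for x in o["image"][v-2:v+3,u-2:u+3].mean((0,1))]
for n,p in dict(pjar=(158,279),jam=(318,147),salt=(363,159)).items(): print(n,m0(*p),m(*p))
from rig import ctrl
if 1: print(ctrl.sense()["force"].round(1),ctrl.sense()["time_s"])
E
```

```text
time_s: 87.0
eef_pos: [444.1, -323.4, 248.8]
ee_rot: [-0.019, 0.96, 0.27, 0.067]
force: [0.2, 1.5, -0.6]
grip_width: 0.85
grip_force: 0.0
lever dark at down/raised: [24, 110]
px [470.9 192.4] 4102 xy [ 618.1 -344.7] yaw -144.0 axes [155.9 349.2] rect [ 625.9 -342.9] [332.5 190. ]
px [442.4 221.2] 125 xy [ 545.2 -266.9] yaw 98.0 axes [33.1 37.3] rect [ 546.8 -269. ] [32.7 34.2]
px [456.8 245.3] 242 xy [ 484.7 -297.8] yaw 124.0 axes [35.4 53.3] rect [ 484.9 -297.6] [33.7 48.8]
px [478.2 263.6] 80 xy [ 439.4 -346.3] yaw 120.0 axes [  7.2 102.2] rect [ 439.7 -347. ] [ 8.1 87.2]
pjar [182, 188, 184] [186, 192, 189]
jam [157, 153, 150] [161, 157, 154]
salt [158, 154, 150] [162, 158, 154]
[-0.3  0.1 -0.7] 87.1
```

The lever is still down, both slices are on the plate, and all three pots stand where they were.

```bash
python3 -c "
from rig import ctrl
print(ctrl.finish_job())"
```

```text
the job is handed in; nothing more can be done
None
```

The job is handed in at 87 s: plate flat side up against the stop, lever caught down, both slices flat side by side on it (one had been knocked off the board), all three pots standing. To seat the plate I pressed its front edge with the shut fingertips, briefly at about 60 N.

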